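Put the torch away in the valuables box and bolt it shut

TASK

Put the red torch away: lay it flat in the empty compartment of the open valuables box (don't drop it in), lower the lid without letting it slam, then lift the bolt's knob over the bump, slide the bolt fully home through the keep and let the knob drop down into its notch. Leave everything else on the shelf and in the box where it is.

Things in the scene. Friction and masses are not known exactly. Their poses are not given: they have to be found in the camera images.
- chest: Valuables box of pale green plywood, fixed; yaw varies. 227 (its x) x 182 mm (its y), walls and floor 9 mm, rim 71 mm above the shelf. Origin: centre of its underside; z up. A partition 12 mm lower than the rim, at x = 0, parts two compartments, each 100 (x) x 164 mm (y), centred at x = -54.5 and +54.5 mm, y = 0. The lid is hinged along its left side, y = +91 mm.
- rubber_mat: Black rubber mat, 96 x 160 mm, 3 mm thick, fixed on the floor of the EMPTY compartment, where the torch goes along the compartment's length. Origin: centre of its underside, 9 mm above the shelf; axes parallel to the box's (the long way is y). It may lie in the nearer or the farther compartment.
- cork_mat: Cork mat of the same size in the other compartment, which holds the tin and the hair clip.
- torch: Red torch lying on the shelf among other things at any yaw; does not roll. 140 mm long (its x, lens at +x); round barrel 28 mm in diameter from x = -56 to +36 mm (the grip); six-sided collars 36 mm across flats at both ends; black rubber button on top at x = +10 mm. About 0.16 kg, centre of mass 6 mm from the middle towards the lens. Origin: middle of its underside; z up.
- torch_mid (a point): Point on the torch's axis at the middle of its length, 18 mm above what it lies on.
- lid (a joint): Angle of the lid, rad: 0 shut on the rim, grows as it opens, 1.57 upright; starts open at 1.6 to 1.9 (limit 1.95). A flat board 227 (box x) x 182 x 12 mm, 0.46 kg with the bolt screwed on its outer face. The hinge is stiff: the lid stays at any angle and takes about 1 to 7 N near its free edge to move. Shut, its top is 84 mm above the shelf.
- lid_hinge (a point): Point on the lid's hinge line (parallel to the box's x), at mid-length, on the inner face of the lid, 72 mm above the shelf, box y = +91 mm.
- lid_edge (a point): Middle of the lid's free edge on its outer face, 182 mm from the hinge line. From x = +5 mm on, the box's +x half, the outer face is bare but for a thin hinge leaf within 31 mm of the hinge.
- bolt (a joint): Travel of the steel barrel bolt, m: 0 drawn back, 0.036 fully home (its 9 mm rod then stands 24 mm past the lid's edge, through the keep). It slides on the lid's outer face towards the free edge, the box's -y when shut, along box x = -20 mm; friction some 2 N. It moves only while the knob arm is lifted.
- knob_arm (a joint): Angle, rad, by which the bolt's knob arm is lifted: 0 down in a notch of the barrel, limit 1.25. With the lid shut the arm turns about the rod's axis, 17 mm above the lid's top, along box y; down, it points to the box's -x, 8 degrees above level. The bolt passes the bump only with the arm over about 0.6 rad (0.8 to 1.0 is comfortable). Over a notch it drops by its own weight.
- knob (a point): Centre of the bolt's ball knob, 18 mm in diameter, 40 mm from the rod's axis on a 6 mm arm; with arm down and lid shut it is 23 mm above the lid's top, and there is free room round it: the fixed barrel, 26 mm high, reaches only 20 mm from the rod's axis on the knob's side.
- bump (a point): Middle of the top of the steel bump (part of the barrel) between the two notches, which are 36 mm apart (bolt drawn, bolt home). It is 25 mm long along the bolt, 23 mm high, and lies 12 to 20 mm from the rod's axis on the knob's side.
- keep (a point): Middle of the opening of the steel keep, an arch 30 mm wide on the outside of the box's right wall (y = -91 to -97 mm), at box x = -20 mm; its top is 112 mm above the shelf. The rod goes through it.
- tin: Round aluminium tin with a twist cap, 64 mm in diameter, 36 mm high, in the other compartment. Leave it.
- hair_clip: Clear plastic hair clip, 60 x 23 x 27 mm, next to the tin. Leave it.
- padlock: Steel padlock lying flat, 46 x 68 x 22 mm with its shackle. Leave it.
- shoe_brush: Wooden shoe brush, 130 x 44 x 40 mm. Leave it.
- jar: Yellow jar with a blue cap, 60 mm in diameter, 64 mm high. Leave it.
- lotion: Pale lotion bottle with a white cap standing on the left, 60 mm in diameter, 165 mm high. Leave it.
- shoe_horn: Flat green plastic shoe horn, 156 x 42 mm, on the right. Leave it.
- matchbox: Yellow matchbox, 52 x 36 x 16 mm, among the things on the right. Leave it.
Things that resemble listed ones, but are neither listed nor needed, are in the scene too. Leave any white look-alike of the torch alone.

How it is judged (in metres and radians):
On the way, in this order (a step that is already met when the one before it is completed fails the run):
1. the torch is laid on the mat of the empty compartment, still in the fingers (x of torch_mid in the frame of rubber_mat between -0.04 and 0.04 m and y of torch_mid in the frame of rubber_mat between -0.03 and 0.03 m and angle between torch's own x axis and vertical between 1.47 and 1.67 rad and z of torch_mid in the frame of rubber_mat below 0.033 m and contact force between the fingers and torch above 0.3 N), for 0.05 s.
2. the lid is lowered onto the rim, the bolt still drawn (value of joint lid below 0.04 rad and value of joint bolt below 0.008 m), for 0.1 s.
3. with the lid shut, the knob is lifted clear of the bump (value of joint lid below 0.05 rad and value of joint knob_arm above 0.45 rad), for 0.05 s.
At the end, for the whole second after the job is handed in: The torch lies flat and at rest on the rubber mat in the formerly empty compartment, the lid is shut (under 0.03 rad, 5 mm at its edge), the bolt is home (at least 32 of 36 mm) and its knob arm is down in the notch (under 0.15 rad) (x of torch_mid in the frame of rubber_mat between -0.04 and 0.04 m and y of torch_mid in the frame of rubber_mat between -0.03 and 0.03 m and angle between torch's own x axis and vertical between 1.47 and 1.67 rad and z of torch_mid in the frame of rubber_mat below 0.033 m and value of joint lid below 0.03 rad and value of joint bolt above 0.032 m and value of joint knob_arm below 0.15 rad and linear speed of torch below 0.02 m/s); the robot touches nothing.
It fails at once if the tin or the hair clip in the box is moved more than 25 mm (distance of any of tin, hair_clip from where it was at the start of the episode above 0.025 m).
It fails at once if another thing on the shelf is moved more than 25 mm (distance of any of padlock, shoe_brush, jar, lotion, shoe_horn, matchbox from where it was at the start of the episode above 0.025 m).
It fails at once if the lotion bottle is tipped (angle between lotion's own z axis and vertical above 0.35 rad).
It fails at once if the lid slams (turns faster than 3 rad/s on its way down) (velocity of joint lid below -3 rad/s).
It also fails if it takes over 72 s, if anything falls off the work surface, if the arm or the gripper's body presses on something with over 40 N, if the wrist force passes 120 N, or if a joint passes its speed limit or range.

ROBOT

A 6-joint arm with a two-finger parallel gripper is mounted at the origin on the work surface. World frame = base frame: x ahead of the robot, y to its left, z up, the work surface at z = 0. Lengths are in m, angles in degrees, forces in N, time in s.
With the tool pointing down it reaches from about 0.4 to 0.825 m from the base axis. Payload 7 kg.
Tool frame: the origin (TCP) lies at the very end of the fingers, on their centre line; the grasp point (between the pads) lies 19 mm behind it; y points along the fingers, x is the direction in which the jaws open and shut, and the axes are right-handed (so a half turn about y gives the same grasp; the last joint's range is limited). The gripper opens to 88 mm and grips with 3 to 60 N. Pads are 19 mm wide; open, the fingers measure 130 mm over their backs; the gripper's body (78 mm by 193 mm) begins 47 mm behind the grasp point.
Start: joints at [81.939, 20.546, 0.682, 0, -70.136, -16.507], TCP at [0.281, 0.614, 0.192] pointing down, gripper open.
Joint ranges: [-176.03, 176.03], [-82.01, 121.73], [-58.28, 71.71], [-173.87, 95.51], [-174.79, -0.11], [-173.66, 173.66]. Speed limits (degrees/s): [136.94, 136.94, 172.46, 180, 180, 180].

INTERFACE

Orientations are given as [roll, pitch, yaw] about the fixed x, y, z axes, in that order (R = Rz(yaw) Ry(pitch) Rx(roll)).
In Python, from plant import ctrl gives the robot as it stands.
- The arm moves only by the shell command python3 -m crank 'ROWS'. ROWS is JSON, a list that holds one entry, the list of rows, each a list of 5 numbers: the closure, from -1 (fully open) to 1 (shut), then the shift along the tool's x, y, z in mm, then the turn about the tool's y in rad. In form: [[[claw, x, y, z, turn], ...]]. A call has 1 to 12 rows; each row is the pose to reach, as a shift and turn from the pose commanded when the call began, along the tool's axes at that moment; what a row does not reach only later rows make up. A row lasts 1/8 s, in which the tool goes at most 62.5 mm and 10.7 degrees, less where a joint would pass 70% of its speed; a pose out of reach is approached as far as the arm can. A call with a gripper value outside its range is refused whole. The fingers move at their own pace and stop on an object; the grip force is fixed at half the most. Time passes only in rows, so rows that repeat a pose let the fingers close. It gives the time, the measured TCP pose, the force and the opening at its end, in the units of the state.
- ctrl.get_obs(): the state, without advancing time (a new reading comes with each control period).
- ctrl.snapshot(name): name is "scene" or "top" or "wrist"; returns the picture (480x640x3 uint8, red, green, blue); there is no depth.
- ctrl.camera_model(name): a dict with "fx", "fy", "cx", "cy" (pixels), "dist_coeffs" ([k1, k2, p1, p2, k3] as OpenCV has them; the pictures are not rectified), "origin" and "orientation" of the camera in the world; the wrist camera has in their place "hand_eye" (4x4, takes a point from camera to tool coordinates, whose origin is the TCP and whose axes are the tool frame's). Camera axes: x right, y down, z forward; pixel columns grow to the right and rows downward; lengths in m; the calibration is good to about 2 mm. A picture is of the moment at which its call begins: read the wrist's pose just before it. camera_model takes no time and is no camera call.
- ctrl.close_job(): hands the job in, once; it reports no verdict.
Trained networks look in the newest picture that a camera, given by its name, has taken for a name from the list of things; names that differ only in an ending like _2 or _b are one class to them, and where a whole thing is asked for, a point or a joint stands for the part that bears it (a point fixed in the world has none). Each returns a list of dicts, best first, with "confidence" (0 to 1); they miss things now and then, are a little off and sometimes report something else, mostly with a low value. They report only what shows in the picture. A call takes as long as a camera call. They do not tell look-alikes from the thing itself.
- ctrl.find_in(camera, name): "extent" ([left, top, width, height] in pixels, round what is visible of it).
The state is a dict: "clock": time; "joint_pos": joint angles; "qvel": joint speeds; "tau": joint torques, N m; "tool_pos": TCP position; "orientation": TCP orientation; "force": force on the tool from outside, world axes, zero at the start; "moment": the same for the moment, N m; "opening": finger opening in m.
Only numpy, scipy, OpenCV 4.12 (cv2) and the standard library are available. Lean on these libraries where they do the work, as an engineer would, in place of code of your own. Each camera call takes 0.05 s, during which the arm holds its last target.

## Working session

There is one attempt and no reset: what is moved stays moved. The work goes in short steps, Python scripts to look and compute and a shell command to move; the robot and the scene stay as the last step left them, time stands still between calls to the robot, and variables do not carry over. Pictures are saved under pics/ and viewed, and the job is handed in when it is done.

```bash
ls; mkdir -p pics; cat > h.py <<'E'
import numpy as np, cv2
from plant import ctrl
from scipy.spatial.transform import Rotation as R
def snap(name,fn):
    o=ctrl.get_obs(); im=ctrl.snapshot(name); cv2.imwrite('pics/'+fn,im[:,:,::-1]); return o,im
E
python3 - <<'E'
from h import *
np.set_printoptions(precision=4,suppress=True)
print(ctrl.get_obs())
for n in ("scene","top","wrist"):
    print(n,ctrl.camera_model(n)); snap(n,n+'0.png')
print(ctrl.get_obs()['clock'])
E
```

```text
pics
{'clock': 0.0, 'joint_pos': array([ 81.9373,  20.5932,   0.6341,  -0.0212, -70.1335, -16.5076]), 'qvel': array([ 0.0018,  0.0526,  0.0745, -0.0257, -0.0699,  0.0644]), 'tau': array([  0.0005, -58.2728,  29.306 ,   6.9973,   0.007 ,  -0.0002]), 'tool_pos': array([0.2805, 0.6134, 0.1915]), 'orientation': array([ -89.9928,   -0.0944, -114.5775]), 'force': array([ 1.4171,  0.4604, -0.818 ]), 'moment': array([ 0.0151, -0.0545, -0.0301]), 'opening': 0.08770539107845195}
scene {'fx': 515.8170233912177, 'fy': 515.8170233912177, 'cx': 323.8614754118029, 'cy': 238.18474324379773, 'dist_coeffs': array([-0.0855,  0.    ,  0.    ,  0.    ,  0.    ]), 'origin': array([ 1.1337, -0.2114,  1.0845]), 'orientation': array([-144.4233,   -0.6328,   73.8192])}
top {'fx': 558.1435342669897, 'fy': 558.1435342669897, 'cx': 317.8117970366234, 'cy': 239.79552269260216, 'dist_coeffs': array([-0.0658,  0.    ,  0.    ,  0.    ,  0.    ]), 'origin': array([ 0.1034, -0.0112,  1.6456]), 'orientation': array([-167.1634,    0.2432,  -86.9955])}
wrist {'fx': 343.6629815439011, 'fy': 343.6629815439011, 'cx': 317.9737753890764, 'cy': 242.9158216487247, 'dist_coeffs': array([0.0162, 0.    , 0.    , 0.    , 0.    ]), 'hand_eye': array([[ 1.    ,  0.0014,  0.0011, -0.0001],
       [-0.0006, -0.298 ,  0.9546, -0.1933],
       [ 0.0016, -0.9546, -0.298 ,  0.0814],
       [ 0.    ,  0.    ,  0.    ,  1.    ]])}
0.15
```

View pics/scene0.png

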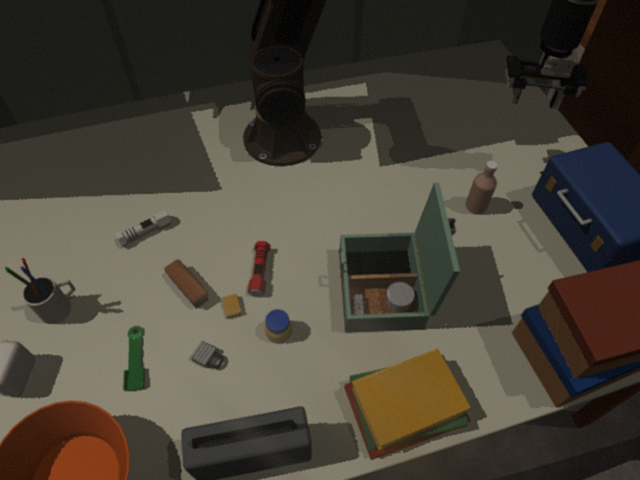

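View pics/top0.png

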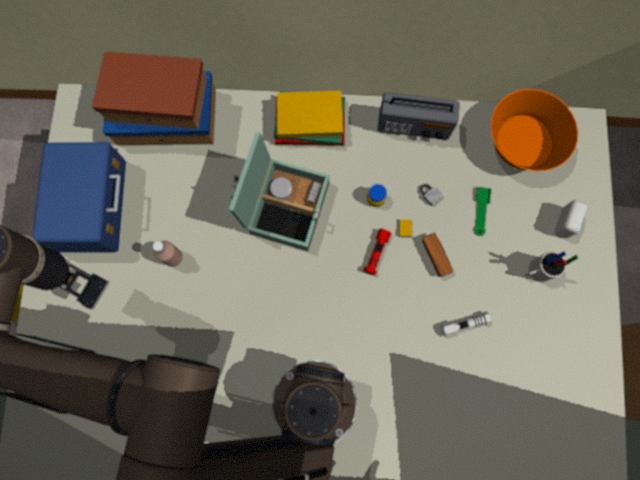

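View pics/wrist0.png

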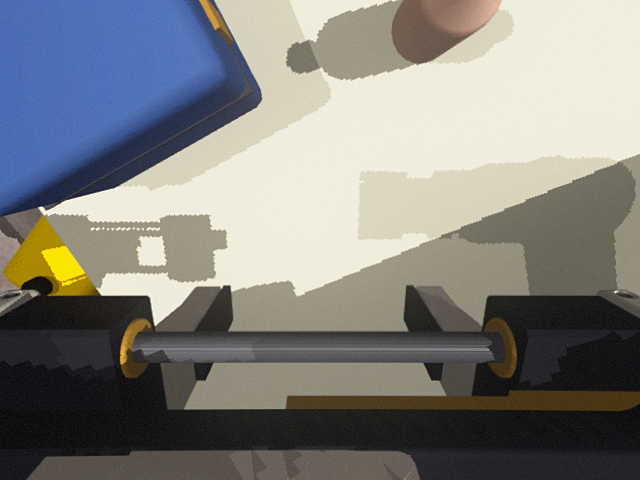

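The red torch is at top (377,252) / scene (260,267). The box is at top (285,200), with the black mat in the compartment nearer the robot and the lid open at the box's left. The arm is over the left side of the table, near the lotion bottle. I'll zoom in and measure.

```bash
cat >> h.py <<'E'
def cam(name,o=None):
    m=ctrl.camera_model(name)
    K=np.array([[m['fx'],0,m['cx']],[0,m['fy'],m['cy']],[0,0,1]]);D=np.array(m['dist_coeffs'])
    if 'hand_eye' in m:
        T=np.eye(4);T[:3,:3]=R.from_euler('xyz',o['orientation'],degrees=True).as_matrix();T[:3,3]=o['tool_pos'];T=T@np.array(m['hand_eye'])
    else:
        T=np.eye(4);T[:3,:3]=R.from_euler('xyz',m['orientation'],degrees=True).as_matrix();T[:3,3]=m['origin']
    return K,D,T
def ray(c,uv):
    K,D,T=c
    p=cv2.undistortPoints(np.array(uv,float).reshape(-1,1,2),K,D).reshape(-1,2)
    d=np.c_[p,np.ones(len(p))]@T[:3,:3].T
    return T[:3,3],d
def onplane(c,uv,z):
    o,d=ray(c,uv); return o+d*((z-o[2])/d[:,2])[:,None]
def proj(c,P):
    K,D,T=c; Ti=np.linalg.inv(T)
    rv=cv2.Rodrigues(Ti[:3,:3])[0]
    return cv2.projectPoints(np.array(P,float).reshape(-1,1,3),rv,Ti[:3,3],K,D)[0].reshape(-1,2)
def tri(pairs):
    A=np.zeros((3,3));b=np.zeros(3)
    for c,uv in pairs:
        o,d=ray(c,uv);d=d[0]/np.linalg.norm(d[0]);M=np.eye(3)-np.outer(d,d);A+=M;b+=M@o
    X=np.linalg.solve(A,b);return X
def crop(im,x,y,w,h,s,fn):
    c=im[y:y+h,x:x+w][:,:,::-1]; cv2.imwrite('pics/'+fn,cv2.resize(c,None,fx=s,fy=s,interpolation=cv2.INTER_CUBIC))
E
python3 - <<'E'
from h import *
t=cv2.imread('pics/top0.png')[:,:,::-1];s=cv2.imread('pics/scene0.png')[:,:,::-1]
crop(t,220,120,200,160,4,'c1.png'); crop(s,220,180,250,170,3,'c2.png')
print(ctrl.get_obs()['clock'])
for c in("top","scene"):
  for n in("torch","rubber_mat","cork_mat","lid","chest","jar","matchbox","shoe_brush","lotion","bolt","tin"):
    print(c,n,[(np.round(d['extent'],1).tolist(),round(d['confidence'],2)) for d in ctrl.find_in(c,n)[:3]])
E
```

```text
0.15
top torch [([364.2, 228.0, 28.7, 45.9], 0.89), ([441.5, 312.7, 50.8, 21.6], 0.8)]
top rubber_mat [([257.0, 202.8, 53.6, 37.6], 0.73), ([152.1, 239.8, 31.1, 27.5], 0.73), ([229.2, 133.8, 41.6, 93.2], 0.39)]
top cork_mat []
top lid [([229.4, 133.7, 43.1, 94.2], 0.91)]
top chest [([228.5, 132.5, 101.6, 119.7], 0.76)]
top jar [([369.8, 183.4, 17.0, 21.3], 0.85), ([229.1, 128.6, 39.5, 101.2], 0.71), ([229.5, 133.2, 100.6, 120.3], 0.56)]
top matchbox [([397.5, 220.3, 15.0, 17.2], 0.74), ([257.0, 202.8, 53.4, 36.3], 0.74), ([308.1, 179.0, 10.2, 22.8], 0.72)]
top shoe_brush [([421.2, 230.9, 31.7, 47.3], 0.65)]
top lotion [([153.6, 239.9, 26.7, 26.9], 0.9)]
top bolt [([270.1, 170.5, 50.7, 37.7], 0.57)]
top tin [([269.4, 175.9, 24.2, 24.9], 0.76)]
scene torch [([244.7, 242.5, 26.3, 49.5], 0.77), ([116.0, 210.2, 59.3, 39.9], 0.57)]
scene rubber_mat [([343.1, 253.5, 69.8, 19.3], 0.68)]
scene cork_mat [([348.9, 288.2, 64.4, 24.4], 0.89)]
scene lid [([415.4, 183.6, 40.9, 132.0], 0.77), ([263.8, 310.9, 28.8, 35.4], 0.26), ([351.4, 285.4, 62.4, 27.6], 0.18)]
scene chest [([338.8, 181.4, 121.6, 150.7], 0.75)]
scene jar [([264.9, 309.6, 26.3, 35.1], 0.94), ([414.1, 183.6, 49.0, 130.0], 0.16)]
scene matchbox []
scene shoe_brush [([166.2, 260.4, 43.5, 50.9], 0.82)]
scene lotion [([468.9, 164.5, 28.9, 47.5], 0.76)]
scene bolt [([388.6, 282.9, 25.7, 29.2], 0.56), ([415.7, 181.1, 42.2, 132.9], 0.31)]
scene tin [([387.9, 283.2, 25.2, 26.9], 0.83)]
```

View pics/c1.png

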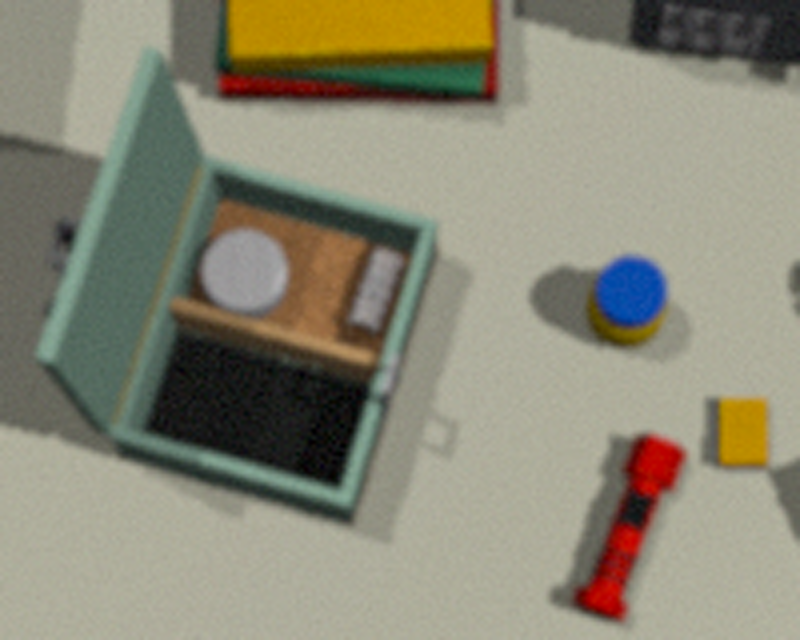

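View pics/c2.png

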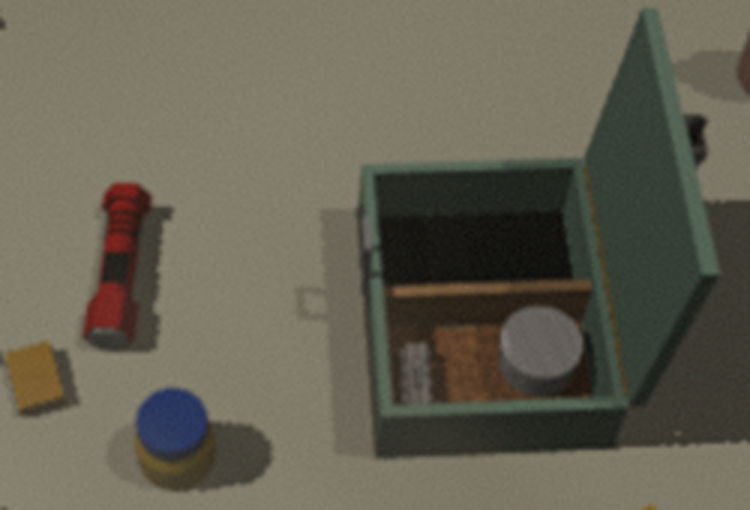

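```bash
cat > fit.py <<'E'
from h import *
from scipy.optimize import least_squares
ct,cs=cam('top'),cam('scene')
T=lambda u,v:((u+.5)/4-.5+220,(v+.5)/4-.5+120)
S=lambda u,v:((u+.5)/3-.5+220,(v+.5)/3-.5+180)
a,b,z=.1135,.091,.071
obs=[(ct,T(352,507),(-a,-b,z)),(ct,T(437,222),(a,-b,z)),(ct,T(118,437),(-a,b,z)),(ct,T(205,158),(a,b,z)),
(cs,S(362,167),(-a,-b,z)),(cs,S(380,415),(a,-b,z)),(cs,S(622,408),(a,b,z)),(cs,S(375,455),(a,-b,0))]
def w(p,P):
    c,s=np.cos(p[2]),np.sin(p[2]);P=np.array(P);return np.array([p[0]+c*P[0]-s*P[1],p[1]+s*P[0]+c*P[1],P[2]])
def lidp(th,x,l,t): # inner-face hinge at y=.091,z=.072; t thickness outward
    # shut: extends -y, outer +z
    return (x,.091-l*np.cos(th)+t*np.sin(th),.072+l*np.sin(th)+t*np.cos(th))
def f(p):
    return np.concatenate([proj(c,[w(p,P)])[0]-uv for c,uv,P in obs])
r=least_squares(f,[.55,.1,0],loss='soft_l1');print(r.x,np.degrees(r.x[2]));print(f(r.x).reshape(-1,2).round(1))
p=r.x
if __name__=='__main__':
    # lid
    lo=[(ct,T(152,48),a),(ct,T(40,357),-a),(cs,S(650,10),-a),(cs,S(718,272),a)]
    for th in np.arange(1.55,1.95,.05):
        print(round(th,2),[[ (proj(c,[w(p,lidp(th,x,.182,t))])[0]-uv).round(1).tolist() for t in(0,.012)] for c,uv,x in lo])
    # torch: long axis at z~.018
    e1=onplane(ct,[T(660,450)],.018)[0];e2=onplane(ct,[T(600,602)],.018)[0]
    print('torch ends',e1,e2,np.hypot(*(e1-e2)[:2]),np.degrees(np.arctan2(*(e1-e2)[1::-1])),(e1+e2)/2)
    g1=onplane(cs,[S(110,335)],.018)[0];g2=onplane(cs,[S(127,197)],.018)[0]
    print('torch scene',g1,g2,np.hypot(*(g1-g2)[:2]),np.degrees(np.arctan2(*(g1-g2)[1::-1])),(g1+g2)/2)
    for n,uv,h in [('jar',(377.5,192),.03),('matchbox',(405,228.5),.016),('brush',(437,255),.02),('lotion',(167,253),.08)]:
        print(n,onplane(ct,[uv],h)[0])
E
python3 fit.py
```

```text
[ 0.57132303  0.10384583 -0.24017868] -13.761224872055385
[[ 0.1  0.3]
 [ 1.1  0.1]
 [-1.2  0.2]
 [ 0.9 -0.4]
 [-0.4 -1.2]
 [-0.1  0.3]
 [ 1.7 -0.4]
 [ 0.1  1. ]]
1.55 [[[9.8, 2.7], [5.5, 1.5]], [[10.8, 3.6], [6.4, 2.3]], [[-11.1, -0.9], [-5.6, -1.1]], [[-15.2, 1.0], [-9.0, 0.7]]]
1.6 [[[6.6, 1.9], [2.3, 0.7]], [[7.4, 2.7], [3.1, 1.4]], [[-7.0, -1.0], [-1.6, -1.0]], [[-10.5, 0.8], [-4.4, 0.7]]]
1.65 [[[3.4, 1.0], [-0.8, 0.0]], [[4.2, 1.8], [-0.1, 0.6]], [[-2.9, -0.9], [2.5, -0.7]], [[-5.9, 0.8], [0.1, 0.9]]]
1.7 [[[0.2, 0.3], [-3.9, -0.6]], [[0.9, 0.9], [-3.3, -0.2]], [[1.1, -0.7], [6.4, -0.3]], [[-1.4, 0.9], [4.5, 1.1]]]
1.75 [[[-2.9, -0.4], [-7.0, -1.2]], [[-2.3, 0.1], [-6.4, -0.9]], [[5.1, -0.4], [10.2, 0.2]], [[3.0, 1.1], [8.8, 1.5]]]
1.8 [[[-6.0, -1.0], [-9.9, -1.7]], [[-5.4, -0.7], [-9.4, -1.6]], [[8.9, 0.1], [13.9, 0.8]], [[7.4, 1.5], [12.9, 2.0]]]
1.85 [[[-8.9, -1.5], [-12.8, -2.1]], [[-8.4, -1.3], [-12.3, -2.2]], [[12.7, 0.7], [17.5, 1.6]], [[11.5, 2.0], [16.9, 2.7]]]
1.9 [[[-11.9, -1.9], [-15.6, -2.4]], [[-11.3, -2.0], [-15.1, -2.7]], [[16.3, 1.5], [21.0, 2.6]], [[15.6, 2.6], [20.8, 3.4]]]
torch ends [ 0.50726814 -0.18387323  0.018     ] [ 0.389441   -0.14257167  0.018     ] 0.12485612753372545 -19.316926472684408 [ 0.44835457 -0.16322245  0.018     ]
torch scene [ 0.50961041 -0.1846673   0.018     ] [ 0.38334562 -0.14353761  0.018     ] 0.13279476253789432 -18.04258005364643 [ 0.44647802 -0.16410246  0.018     ]
jar [ 0.62829047 -0.15787235  0.03      ]
matchbox [ 0.52217002 -0.24517537  0.016     ]
brush [ 0.4448267  -0.34142484  0.02      ]
lotion [0.39800119 0.44572876 0.08      ]
```

```bash
cat >> h.py <<'E'
def row(*targets):
    o=ctrl.get_obs(); M=R.from_euler('xyz',o['orientation'],degrees=True).as_matrix()
    x=M[:,0];yaw=np.degrees(np.arctan2(x[1],x[0]))
    print('now',o['tool_pos'].round(4),'yaw',round(yaw,2),'open',round(o['opening'],4),'F',o['force'].round(1),'j',o['joint_pos'].round(1),'t',round(o['clock'],2))
    c,s=np.cos(np.radians(yaw)),np.sin(np.radians(yaw))
    for X,Y,Z,W in targets:
        d=np.array([X,Y,Z])-o['tool_pos']
        dy=(W-yaw+180)%360-180
        print('row x,y,z,turn:',np.round([1000*(d@[c,s,0]),-1000*d[2],1000*(d@[-s,c,0])],1),'turn',round(-np.radians(dy),3),'dyaw',round(dy,1))
E
python3 - <<'E'
from h import *
row((.281,.614,.38,-114.6),(.50,.30,.38,-114.6),(.45,-.165,.38,-108.6),(.45,-.165,.15,-108.6))
E
```

```text
now [0.2807 0.6139 0.1924] yaw -114.57 open 0.0874 F [-0.4  0.6 -0. ] j [ 81.9  20.5   0.7   0.  -70.1 -16.5] t 1.25
row x,y,z,turn: [  -0.3 -187.6    0.2] turn 0.001 dyaw -0.0
row x,y,z,turn: [ 194.2 -187.6  330. ] turn 0.001 dyaw -0.0
row x,y,z,turn: [ 637.9 -187.6  477.9] turn -0.104 dyaw 6.0
row x,y,z,turn: [637.9  42.4 477.9] turn -0.104 dyaw 6.0
```

```bash
python3 -m crank '[[[-1,0,-60,0,0],[-1,0,-120,0,0],[-1,0,-180,0,0],[-1,30,-188,50,0],[-1,60,-188,100,0],[-1,90,-188,150,0],[-1,120,-188,200,0],[-1,150,-188,250,0],[-1,180,-188,300,0],[-1,194,-188,330,0],[-1,235,-188,345,0],[-1,290,-188,365,0]]]'; python3 - <<'E'
from h import *
row((.45,-.165,.38,-108.6),(.45,-.165,.2,-108.6))
E
```

```text
clock: 2.75
tool_pos: [0.4921, 0.1973, 0.3798]
orientation: [-90.0, -0.1, -114.5]
force: [1.4, -0.4, 0.9]
opening: 0.0876
now [0.4921 0.1973 0.3798] yaw -114.54 open 0.0876 F [ 1.4 -0.4  0.9] j [ 43.1   3.    2.    0.  -89.1  22.4] t 2.75
row x,y,z,turn: [ 3.471e+02 -2.000e-01  1.122e+02] turn -0.104 dyaw 5.9
row x,y,z,turn: [347.1 179.8 112.2] turn -0.104 dyaw 5.9
```

```bash
python3 -m crank '[[[-1,58,0,19,-0.02],[-1,116,0,37,-0.04],[-1,174,0,56,-0.06],[-1,232,0,75,-0.1],[-1,290,0,94,-0.104],[-1,347,0,112,-0.104],[-1,347,60,112,-0.104],[-1,347,120,112,-0.104],[-1,347,175,112,-0.104],[-1,347,180,112,-0.104],[-1,347,180,112,-0.104]]]'; python3 - <<'E'
from h import *
o,im=snap('wrist','w1.png')
row((.45,-.165,.2,-108.6))
print([(np.round(d['extent'],1).tolist(),round(d['confidence'],2)) for d in ctrl.find_in('wrist','torch')[:3]])
E
```

```text
clock: 4.12
tool_pos: [0.4508, -0.1641, 0.2023]
orientation: [-89.9, -0.0, -108.6]
force: [0.2, 1.1, -0.2]
opening: 0.0876
now [ 0.4513 -0.164   0.203 ] yaw -108.58 open 0.0879 F [-0.5  1.3  1.2] j [  3.6   1.3 -22.3   0.1 -66.2  67.8] t 4.17
row x,y,z,turn: [ 1.4  3.  -1. ] turn 0.0 dyaw -0.0
[([570.3, 258.8, 67.0, 37.8], 0.91), ([300.2, 147.4, 40.6, 131.2], 0.81), ([404.2, 0.0, 30.6, 15.1], 0.59)]
```

View pics/w1.png

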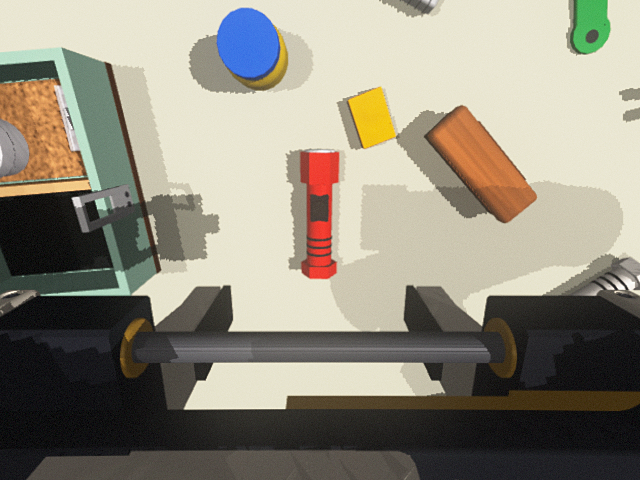

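The torch is upright in the wrist view: lens end at (320,150), tail at (319,277), button at (319,208). It lines up with the jaws. Now I'll refine its position and use this view for the box and keep too.

```bash
python3 - <<'E'
from h import *
o=ctrl.get_obs();c=cam('wrist',o)
P=onplane(c,[(320.5,153),(319,276),(319,208)],.018);print(P)
P[2]=onplane(c,[(319,208)],.033)[0]
d=P[0]-P[1];print(np.linalg.norm(d),np.degrees(np.arctan2(d[1],d[0])),(P[0]+P[1])/2)
u=np.array([np.cos(np.radians(-18.6)),np.sin(np.radians(-18.6)),0]);m=P[2]-.010*u;print('from button',m)
# predicted projection of torch at guess
for cen in ((.447,-.1636),(.450,-.1645)):
  c0=np.array([*cen,.018]);print(proj(c,[c0+.07*u,c0-.07*u]).round(1), proj(cam('top'),[c0+.07*u,c0-.07*u]).round(1))
E
```

```text
[[ 0.51153395 -0.18704203  0.018     ]
 [ 0.37787038 -0.14080193  0.018     ]
 [ 0.45563796 -0.16672507  0.018     ]]
0.14143583713529068 -19.082752469856977 [ 0.44470217 -0.16392198  0.018     ]
from button [ 0.44902072 -0.16444517  0.033     ]
[[319.  151.7]
 [318.6 273.8]] [[385.4 230.2]
 [369.1 273. ]]
[[318.9 148.6]
 [318.6 271.4]] [[385.7 229.2]
 [369.4 272. ]]
```

```bash
python3 -m crank '[[[-1,1.5,60,0,0.004],[-1,1.5,120,0,0.004],[-1,1.5,165,0,0.004],[-1,1.5,185,0,0.004],[-1,1.5,194,0,0.004],[-1,1.5,195,0,0.004],[-1,1.5,195,0,0.004]]]'; python3 - <<'E'
from h import *
row((.4500,-.165,.004,-108.9))
o,im=snap('wrist','w2.png')
E
```

```text
clock: 5.1
tool_pos: [0.4504, -0.1652, 0.0067]
orientation: [-89.9, 0.0, -108.8]
force: [-0.0, 1.4, -0.6]
opening: 0.0874
now [ 0.4504 -0.1652  0.0067] yaw -108.82 open 0.0874 F [-0.   1.4 -0.6] j [  3.4  14.4 -37.    0.  -38.4  67.7] t 5.1
row x,y,z,turn: [-0.   2.7 -0.4] turn 0.001 dyaw -0.1
```

View pics/w2.png

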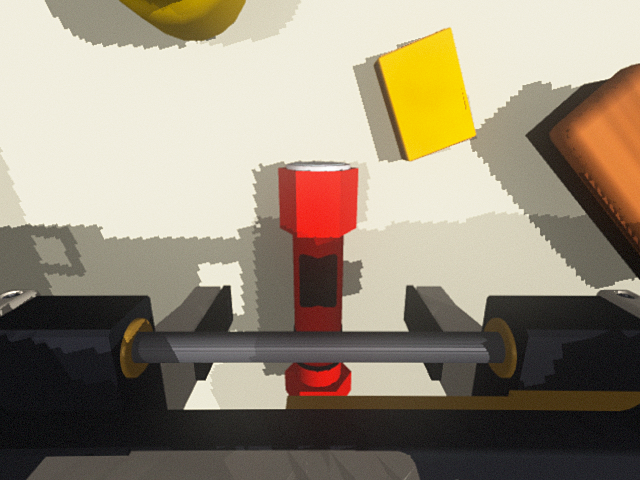

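The torch sits centred between the fingers (column ~319). I'll lower 2 mm and close.

```bash
python3 -m crank '[[[-1,0,2,0,0],[-0.5,0,2,0,0],[0,0,2,0,0],[0.5,0,2,0,0],[1,0,2,0,0],[1,0,2,0,0],[1,0,2,0,0],[1,0,2,0,0]]]'; python3 -m crank '[[[1,0,-2,0,0],[1,0,-30,0,0],[1,0,-90,0,0],[1,0,-150,0,0],[1,0,-150,0,0]]]'; python3 - <<'E'
from h import *
a=np.radians(-13.76);c,s=np.cos(a),np.sin(a)
bx,by=.5713,.1038
def W(x,y): return bx+c*x-s*y,by+s*x+c*y
print(W(-.0545,0),W(-.0545,-.004))
row((*W(-.0545,-.004),.154,166.24))
snap('wrist','w3.png')
E
```

```text
clock: 6.15
tool_pos: [0.4491, -0.1652, 0.0035]
orientation: [-90.0, -0.0, -108.8]
force: [0.4, 0.5, 0.3]
opening: 0.0235
clock: 6.78
tool_pos: [0.4524, -0.1655, 0.1587]
orientation: [-89.5, 0.1, -108.8]
force: [0.0, -0.4, -2.3]
opening: 0.0003
(np.float64(0.5183641188802265), np.float64(0.11676312038334899)) (np.float64(0.5174126972007146), np.float64(0.11287791809932891))
now [ 0.4524 -0.1655  0.1587] yaw -108.8 open 0.0003 F [ 0.  -0.4 -2.3] j [  3.4   3.3 -26.3   0.1 -59.9  67.7] t 6.78
row x,y,z,turn: [-284.5    4.7  -28.2] turn 1.483 dyaw -85.0
```

View pics/w3.png

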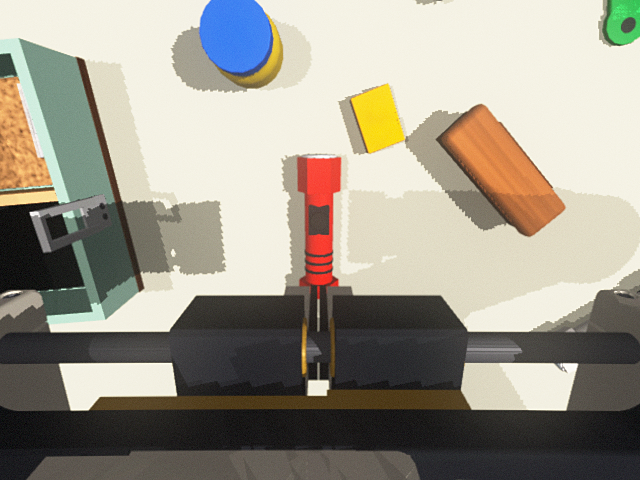

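The grasp slipped: opening reads 0 and the torch is still on the shelf, lens at (320,157) and tail at (319,285). I'll re-measure it, go lower, and check mid-closing.

```bash
python3 - <<'E'
from h import *
o=ctrl.get_obs();c=cam('wrist',o)
P=onplane(c,[(320,159),(319,283)],.018);print(P,(P[0]+P[1])/2)
b=onplane(c,[(319,220)],.034);print(b)
d=P[0]-P[1];print(np.degrees(np.arctan2(d[1],d[0])),np.linalg.norm(d))
row((.449,-.165,.003,-108.9))
E
python3 -m crank '[[[-1,0,0,0,0],[-1,0,0,0,0],[-1,0,0,0,0],[-1,0,0,0,0]]]'
python3 - <<'E'
from h import *
row((.449,-.165,.003,-108.9))
snap('wrist','w4.png')
E
```

```text
[[ 0.5078286  -0.18657494  0.018     ]
 [ 0.38854111 -0.14522462  0.018     ]] [ 0.44818486 -0.16589978  0.018     ]
[[ 0.45614604 -0.16807314  0.034     ]]
-19.118575119377297 0.12625115866425077
now [ 0.4506 -0.1651  0.1559] yaw -108.84 open 0.0001 F [-0.8  0.1 -1. ] j [  3.4   3.4 -26.5   0.  -59.8  67.7] t 6.83
row x,y,z,turn: [  0.4 152.9  -1.5] turn 0.001 dyaw -0.1
clock: 7.32
tool_pos: [0.4489, -0.1652, 0.1529]
orientation: [-90.1, -0.0, -108.8]
force: [-0.3, -0.5, -0.1]
opening: 0.035
now [ 0.4489 -0.1652  0.1529] yaw -108.84 open 0.035 F [-0.3 -0.5 -0.1] j [  3.4   3.7 -26.7  -0.  -59.7  67.7] t 7.33
row x,y,z,turn: [ -0.2 149.9   0. ] turn 0.001 dyaw -0.1
```

View pics/w4.png

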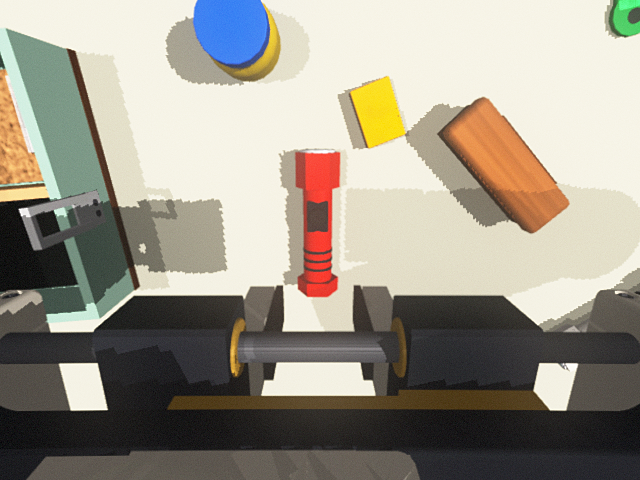

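The fingers move slowly (~70 mm/s), so I lifted before the grip was set. Going down again with a longer wait.

```bash
python3 -m crank '[[[-1,0.5,0,-2,0.004],[-1,0.5,50,-2,0.004],[-1,0.5,100,-2,0.004],[-1,0.5,130,-2,0.004],[-1,0.5,145,-2,0.004],[-1,0.5,150,-2,0.004],[0,0.5,150,-2,0.004],[0.3,0.5,150,-2,0.004],[0.3,0.5,150,-2,0.004],[0.3,0.5,150,-2,0.004],[0.3,0.5,150,-2,0.004],[0.3,0.5,150,-2,0.004]]]'
python3 -m crank '[[[0.3,0,0,0,0],[0.3,0,0,0,0]]]'
python3 -m crank '[[[1,0,0,0,0],[1,0,0,0,0]]]'
python3 -m crank '[[[1,0,0,0,0],[1,0,0,0,0]]]'
python3 -m crank '[[[1,0,0,0,0],[1,0,0,0,0],[1,0,0,0,0]]]'
python3 -c "
from h import *
snap('wrist','w5.png')"
```

```text
clock: 8.88
tool_pos: [0.4471, -0.165, 0.0035]
orientation: [-90.0, 0.0, -109.1]
force: [0.3, -0.4, -0.1]
opening: 0.0343
clock: 9.12
tool_pos: [0.4471, -0.1651, 0.0034]
orientation: [-90.0, -0.0, -109.1]
force: [-0.0, -0.2, -0.0]
opening: 0.031
clock: 9.38
tool_pos: [0.4471, -0.165, 0.0034]
orientation: [-90.0, -0.0, -109.1]
force: [-0.2, -0.1, 0.1]
opening: 0.016
clock: 9.62
tool_pos: [0.4471, -0.165, 0.0035]
orientation: [-90.0, 0.0, -109.1]
force: [0.4, -0.3, -0.5]
opening: 0.0013
clock: 10.0
tool_pos: [0.4471, -0.165, 0.0035]
orientation: [-90.0, -0.0, -109.1]
force: [0.5, -0.4, -0.2]
opening: 0.0004
```

View pics/w5.png

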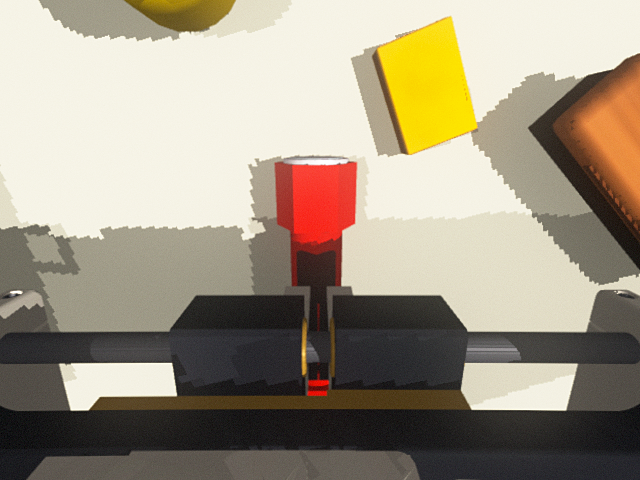

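The fingers closed fully with no contact force, so they passed above the barrel. In the wrist view the visible fingertips (row 287, half-gap 86 px when open) work out about 34 mm short of the reported TCP. I'll check from the side.

```bash
python3 - <<'E'
from h import *
o,im=snap('scene','s2.png'); crop(im,170,160,200,150,4,'c3.png')
o2,im2=snap('top','t2.png'); crop(im2,300,180,160,120,5,'c4.png')
M=R.from_euler('xyz',o['orientation'],degrees=True).as_matrix()
for h in (0,.019,.034,.066):
    P=o['tool_pos']+M@[0,-h,0]
    print(h,(proj(cam('scene'),[P])-[170,160])*4, (proj(cam('top'),[P])-[300,180])*5)
E
```

```text
0 [[357.82089945 444.32427021]] [[386.50109024 362.07131767]]
0.019 [[354.97733024 427.79185358]] [[389.68854726 355.66782132]]
0.034 [[352.68435912 414.44709254]] [[392.25553628 350.5104081 ]]
0.066 [[347.64525933 385.07775809]] [[397.88683647 339.19509435]]
```

View pics/c3.png

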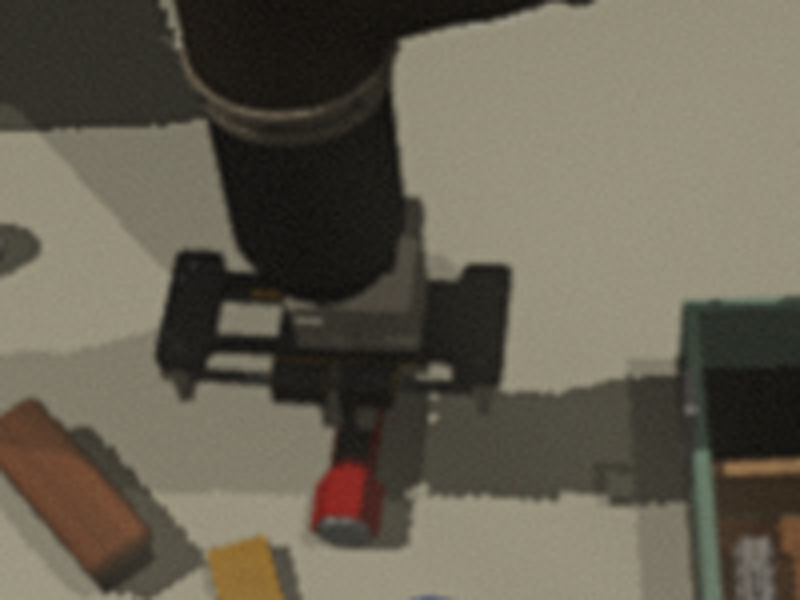

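View pics/c4.png

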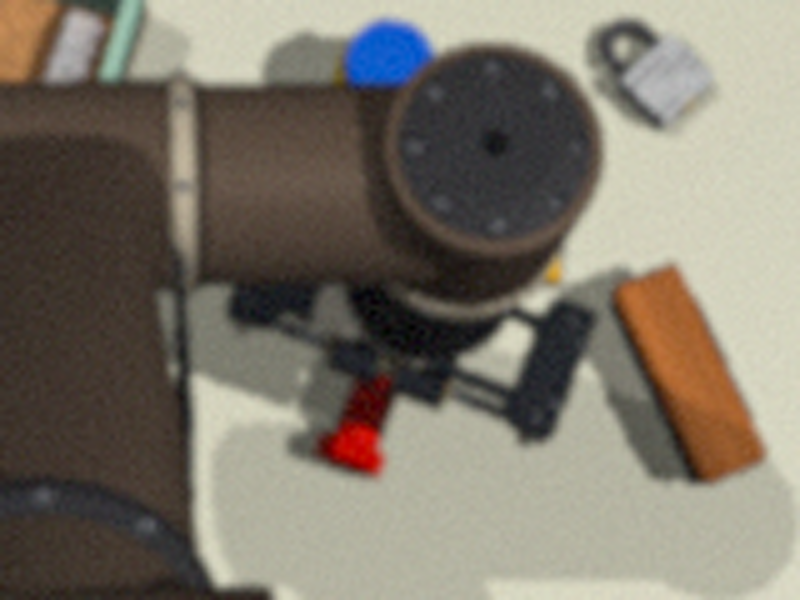

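Both views agree: the closed fingertips are above the barrel, so the real fingertips end about 34 mm short of the reported TCP. I'll open and step down watching force to find the true tip height.

```bash
python3 -m crank '[[[-1,0,0,0,0],[-1,0,0,0,0],[-1,0,0,0,0],[-1,0,0,0,0],[-1,0,0,0,0],[-1,0,0,0,0],[-1,0,0,0,0],[-1,0,0,0,0],[-1,0,10,0,0],[-1,0,20,0,0],[-1,0,20,0,0]]]'
python3 -c "
from h import *
o,im=snap('scene','s3.png'); crop(im,170,160,200,150,4,'c5.png')
snap('wrist','w6.png')"
```

```text
clock: 11.52
tool_pos: [0.446, -0.1651, -0.0178]
orientation: [-90.1, -0.1, -109.1]
force: [0.5, 0.9, 0.2]
opening: 0.0873
```

View pics/w6.png

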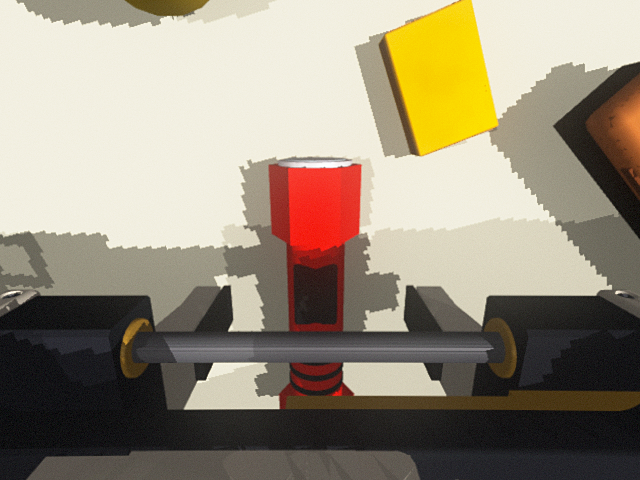

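View pics/c5.png

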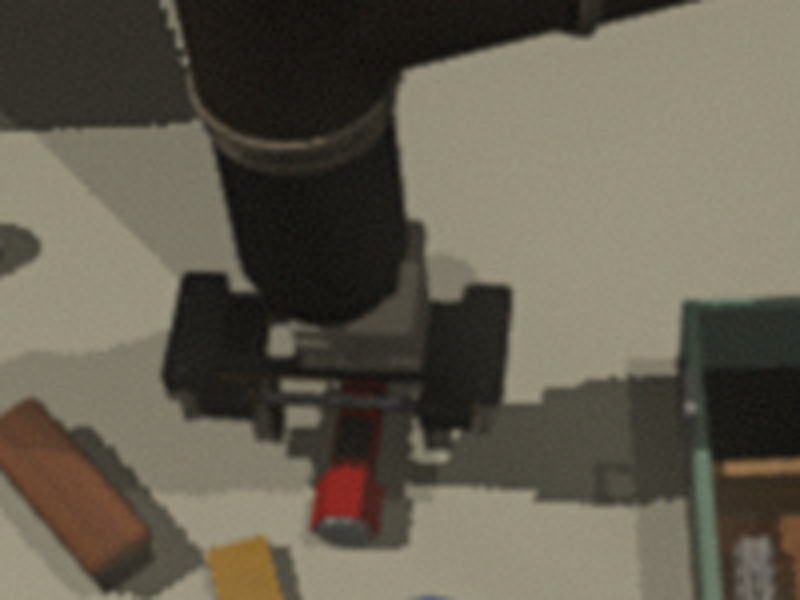

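```bash
python3 -m crank '[[[-1,0,0,5,0],[-1,0,4,5,0],[-1,0,8,5,0],[-1,0,8,5,0],[-1,0,8,5,0]]]'
python3 -m crank '[[[-1,0,2,0,0],[-1,0,2,0,0]]]'
python3 -m crank '[[[-1,0,2,0,0],[-1,0,2,0,0]]]'
python3 -m crank '[[[-1,0,2,0,0],[-1,0,2,0,0]]]'
```

```text
clock: 12.25
tool_pos: [0.4517, -0.1667, -0.0246]
orientation: [-90.0, -0.0, -109.1]
force: [0.5, -0.1, -0.0]
opening: 0.0879
clock: 12.5
tool_pos: [0.4517, -0.1667, -0.0266]
orientation: [-90.0, -0.0, -109.1]
force: [0.0, -0.0, 0.7]
opening: 0.0877
clock: 12.75
tool_pos: [0.4517, -0.1667, -0.0287]
orientation: [-90.0, -0.0, -109.1]
force: [-0.3, 0.1, 0.9]
opening: 0.0877
clock: 13.0
tool_pos: [0.4517, -0.1667, -0.0307]
orientation: [-90.0, -0.0, -109.1]
force: [-0.5, 0.7, 0.5]
opening: 0.0875
```

```bash
python3 -m crank '[[[-1,0,1.5,0,0],[-1,0,1.5,0,0]]]'
python3 -m crank '[[[-1,0,1.5,0,0],[-1,0,1.5,0,0]]]'
```

```text
clock: 13.25
tool_pos: [0.4518, -0.1667, -0.0321]
orientation: [-90.0, -0.0, -109.1]
force: [0.4, 0.6, -0.1]
opening: 0.088
clock: 13.5
tool_pos: [0.4517, -0.1667, -0.0337]
orientation: [-90.0, -0.0, -109.1]
force: [0.2, 0.1, -0.3]
opening: 0.087
```

```bash
python3 -m crank '[[[1,0,0,0,0],[1,0,0,0,0],[1,0,0,0,0],[1,0,0,0,0],[1,0,0,0,0],[1,0,0,0,0],[1,0,0,0,0],[1,0,0,0,0],[1,0,0,0,0]]]'
python3 -m crank '[[[1,0,0,0,0],[1,0,0,0,0]]]'
```

```text
clock: 14.62
tool_pos: [0.4519, -0.1666, -0.0335]
orientation: [-90.0, 0.0, -109.1]
force: [-0.2, 0.5, -0.2]
opening: 0.0272
clock: 14.88
tool_pos: [0.4519, -0.1667, -0.0335]
orientation: [-90.0, 0.0, -109.1]
force: [0.4, 0.8, 0.3]
opening: 0.0269
```

Gripped (opening 27 mm on the 28 mm barrel). Lifting, and checking the arm link's height against the upright lid.

```bash
python3 -m crank '[[[1,0,-2,0,0],[1,0,-10,0,0],[1,0,-40,0,0],[1,0,-90,0,0],[1,0,-140,0,0],[1,0,-185,0,0],[1,0,-200,0,0],[1,0,-200,0,0]]]'; python3 - <<'E'
from h import *
for Z in (.2,.25,.3,.35,.4,.45,.5): print(Z,proj(cam('top'),[(.447,-.165,Z)]))
row((.5174,.1129,.165,166.24),(.5174,.1129,-.02,166.24))
snap('wrist','w7.png');o,im=snap('top','t3.png')
E
```

```text
clock: 15.88
tool_pos: [0.452, -0.1665, 0.1671]
orientation: [-89.9, 0.1, -109.1]
force: [-0.7, -0.7, -2.9]
opening: 0.0272
0.2 [[384.6439872  237.64456945]]
0.25 [[386.82785068 233.25376329]]
0.3 [[389.16422082 228.55483547]]
0.35 [[391.66955807 223.51435731]]
0.4 [[394.36276472 218.09391337]]
0.45 [[397.26565172 212.24914213]]
0.5 [[400.40351595 205.92854821]]
now [ 0.452  -0.1665  0.1671] yaw -109.08 open 0.0272 F [-0.7 -0.7 -2.9] j [  3.2   3.2 -25.2  -0.  -61.5  67.7] t 15.88
row x,y,z,turn: [-285.5    2.1  -29.5] turn 1.478 dyaw -84.7
row x,y,z,turn: [-285.5  187.1  -29.5] turn 1.478 dyaw -84.7
```

View pics/w7.png

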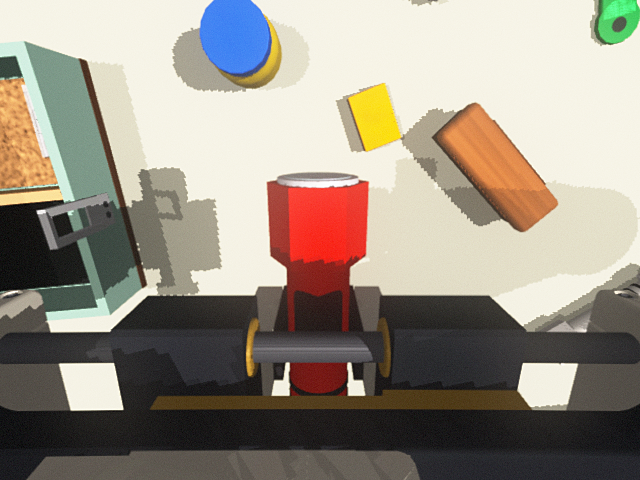

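View pics/t3.png

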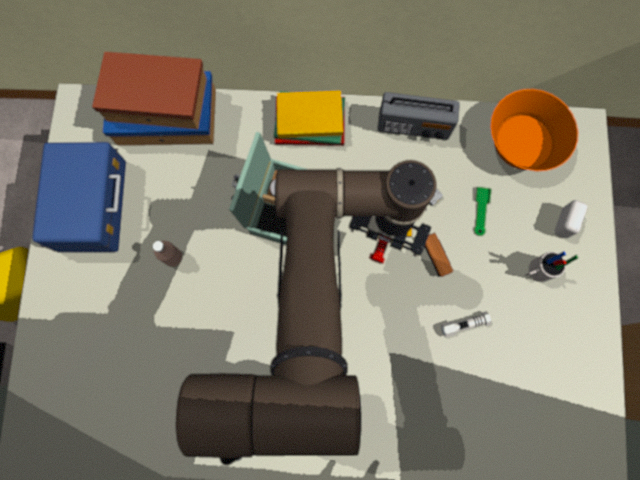

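```bash
python3 -m crank '[[[1,-20,0,-2,0.17],[1,-50,0,-5,0.35],[1,-85,0,-9,0.53],[1,-120,0,-13,0.71],[1,-155,0,-16,0.89],[1,-190,0,-20,1.07],[1,-225,0,-23,1.25],[1,-255,0,-26,1.4],[1,-275,0,-29,1.478],[1,-285.5,0,-29.5,1.478],[1,-285.5,0,-29.5,1.478],[1,-285.5,0,-29.5,1.478]]]'; python3 - <<'E'
from h import *
row((.5174,.1129,.165,166.24),(.5174,.1129,-.0215,166.24))
snap('wrist','w8.png');o,im=snap('scene','s4.png'); crop(im,300,100,200,150,4,'c6.png')
E
```

```text
clock: 17.48
tool_pos: [0.5168, 0.1121, 0.166]
orientation: [-90.0, -0.0, 166.3]
force: [0.5, -0.8, -1.6]
opening: 0.0268
now [0.5168 0.1121 0.166 ] yaw 166.28 open 0.0268 F [ 0.5 -0.8 -1.6] j [ 33.5   8.  -19.9  -0.  -62.2 -47.2] t 17.48
row x,y,z,turn: [-0.4  1.  -1. ] turn 0.001 dyaw -0.0
row x,y,z,turn: [ -0.4 187.5  -1. ] turn 0.001 dyaw -0.0
```

View pics/w8.png

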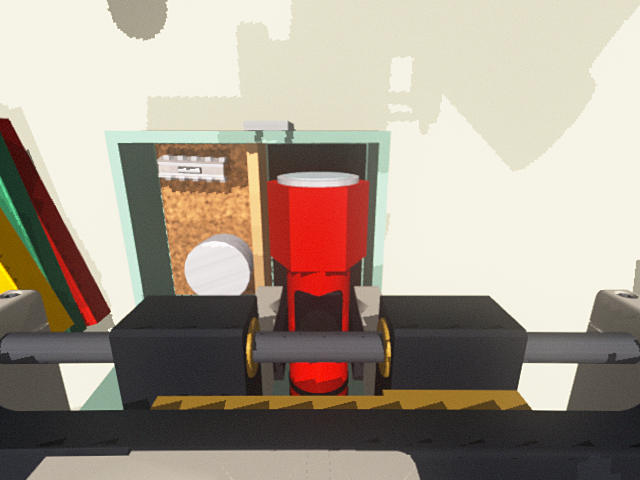

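View pics/s4.png

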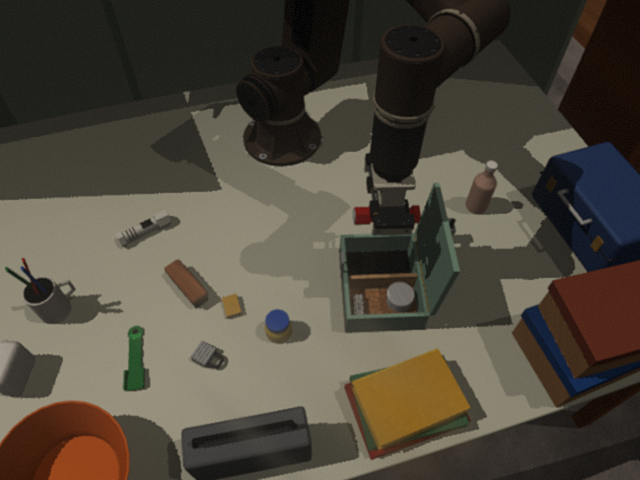

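```bash
python3 - <<'E'
from h import *
import io,contextlib
with contextlib.redirect_stdout(io.StringIO()):
    from fit import *
o=ctrl.get_obs();c=cam('wrist',o)
P=dict(nr=(-a,-b,z),fr=(a,-b,z),nrin=(-.1045,-.082,z),part=(-.0045,-.082,.059),part2=(.0045,-.082,.059),keep=(-.02,-.094,.112),frin=(.1045,-.082,z))
for k,v in P.items(): print(k,proj(c,[w(p,v)])[0].round(1))
wobs=[(c,(390,131),P['nr']),(c,(107,132),P['fr']),(c,(379,143),P['nrin']),(c,(118.5,144),P['frin'])]
r2=least_squares(lambda q:np.concatenate([proj(cc,[w(q,PP)])[0]-uv for cc,uv,PP in wobs]),p)
print(r2.x,np.degrees(r2.x[2]),r2.fun.round(1))
i=np.array([(o['tool_pos'][0]-r2.x[0]),(o['tool_pos'][1]-r2.x[1])]);cc,ss=np.cos(r2.x[2]),np.sin(r2.x[2]);print('TCP in box',cc*i[0]+ss*i[1],-ss*i[0]+cc*i[1])
E
```

```text
nr [392.4 129. ]
fr [105.9 127.9]
nrin [380.4 140.8]
part [258.5 140.4]
part2 [247.7 140.4]
keep [267.5 123. ]
frin [119.5 139.9]
[ 0.57223822  0.10609535 -0.23302281] -13.351223481425261 [ 1.   0.1 -1.6  0.2  0.1 -0.   0.5  0. ]
TCP in box -0.05512542513177704 -0.006945690194832187
```

```bash
python3 -m crank '[[[1,0,0,-3,0],[1,0,40,-3,0],[1,0,80,-3,0],[1,0,120,-3,0],[1,0,150,-3,0],[1,0,170,-3,0],[1,0,180,-3,0],[1,0,184,-3,0],[1,0,184,-3,0],[1,0,184,-3,0]]]'
python3 -m crank '[[[1,0,1.5,0,0],[1,0,1.5,0,0]]]'
python3 -m crank '[[[1,0,1,0,0],[1,0,1,0,0]]]'
```

```text
clock: 18.82
tool_pos: [0.5185, 0.1161, -0.0167]
orientation: [-90.1, 0.1, 166.3]
force: [0.1, 0.5, -0.6]
opening: 0.0275
clock: 19.08
tool_pos: [0.518, 0.1158, -0.0188]
orientation: [-90.0, 0.0, 166.2]
force: [0.3, -0.5, -1.4]
opening: 0.0275
clock: 19.32
tool_pos: [0.5179, 0.1157, -0.0201]
orientation: [-90.0, -0.0, 166.3]
force: [-0.2, 0.6, -1.1]
opening: 0.0271
```

```bash
python3 -m crank '[[[1,0,1,0,0],[1,0,1,0,0]]]'
python3 -m crank '[[[1,0,1,0,0],[1,0,1,0,0]]]'
python3 -c "
from h import *
o,im=snap('scene','s5.png'); crop(im,320,170,150,170,3.5,'c7.png');snap('wrist','w9.png')"
```

```text
clock: 19.58
tool_pos: [0.5179, 0.1157, -0.0212]
orientation: [-90.0, -0.0, 166.2]
force: [-0.4, 0.0, -2.3]
opening: 0.0272
clock: 19.82
tool_pos: [0.518, 0.1157, -0.0216]
orientation: [-90.0, 0.0, 166.3]
force: [-1.9, -0.4, 4.8]
opening: 0.0273
```

View pics/c7.png

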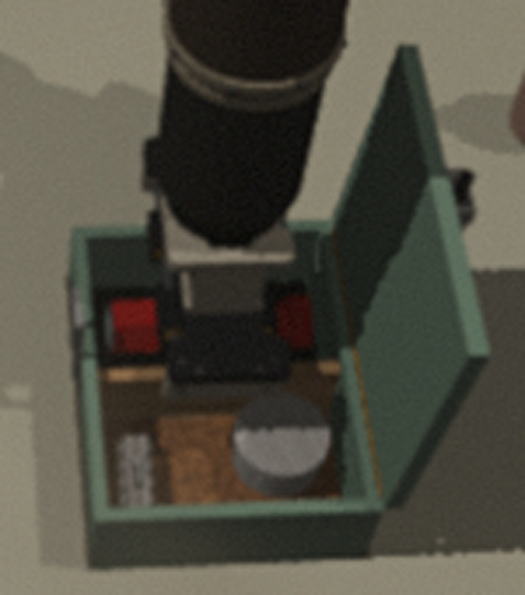

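View pics/w9.png

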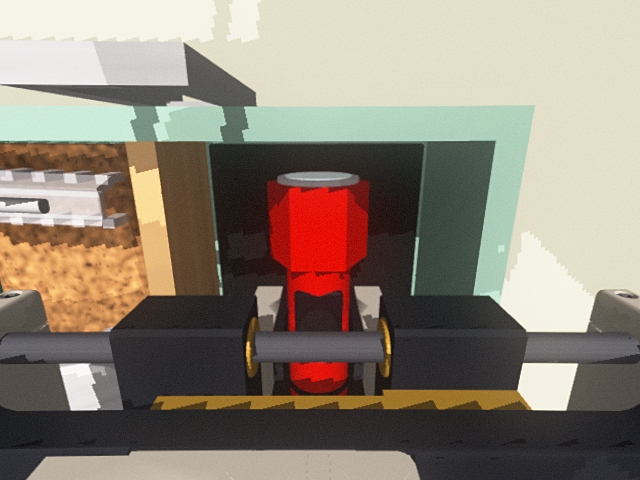

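The torch is on the mat between the fingers: upward force 4.8 N, z stopped, roughly centred in the black area of w9. I'll release with a partial opening and rise straight up.

```bash
python3 -m crank '[[[1,0,-0.5,0,0],[-0.1,0,-1,0,0],[-0.1,0,-1,0,0],[-0.1,0,-1,0,0],[-0.1,0,-1,0,0],[-0.1,0,-10,0,0],[-0.1,0,-30,0,0],[-0.1,0,-70,0,0],[-0.1,0,-130,0,0],[0,0,-190,0,0],[0.5,0,-250,0,0],[1,0,-300,0,0]]]'
python3 - <<'E'
from h import *
o,im=snap('wrist','w10.png')
B=(.5718,.105,np.radians(-13.5));c,s=np.cos(B[2]),np.sin(B[2])
W=lambda x,y:(B[0]+c*x-s*y,B[1]+s*x+c*y)
D=.0355
row((*W(.04,.1),.279,166.5),(*W(.04,.19),.279,166.5),(*W(.04,.19),.222-D,166.5),(*W(.04,.15),.222-D,166.5))
E
```

```text
clock: 21.42
tool_pos: [0.5178, 0.1155, 0.2816]
orientation: [-90.1, 0.1, 166.3]
force: [1.4, 0.2, -0.6]
opening: 0.029
now [0.5207 0.1159 0.2885] yaw 166.29 open 0.0254 F [3.3 0.5 9.4] j [ 33.8   3.8  -8.6   0.2 -77.  -47.5] t 21.48
row x,y,z,turn: [ -91.9    9.5 -101.7] turn -0.004 dyaw 0.2
row x,y,z,turn: [ -91.6    9.5 -191.7] turn -0.004 dyaw 0.2
row x,y,z,turn: [ -91.6  102.  -191.7] turn -0.004 dyaw 0.2
row x,y,z,turn: [ -91.7  102.  -151.7] turn -0.004 dyaw 0.2
```

View pics/w10.png

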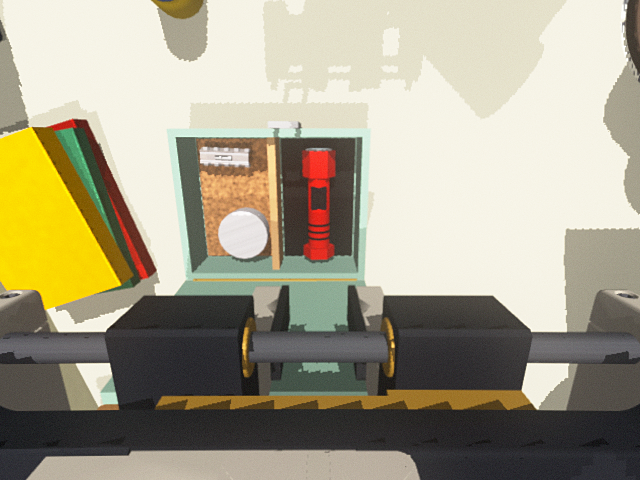

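The torch lies along the compartment, centred on the mat ((319,148) to (319,262)), and the tin and clip are unmoved. Next, around behind the lid.

```bash
cat > tgt.py <<'E'
from h import *
B=(.5718,.105,np.radians(-13.5));c,s=np.cos(B[2]),np.sin(B[2]);D=.0355
def W(x,y): return np.array((B[0]+c*x-s*y,B[1]+s*x+c*y))
def rel(cmd,yaw,tg):
    a=np.radians(yaw);X=np.array([np.cos(a),np.sin(a)]);Z=np.array([-np.sin(a),np.cos(a)])
    for (x,y,zt) in tg:
        d=W(x,y)-np.array(cmd[:2]);print(f'{x:.3f} {y:.3f} tip{zt:.3f}:',np.round([1000*d@X,1000*(cmd[2]-(zt-D)),1000*d@Z],1))
def inbox(P):
    d=np.array(P[:2])-B[:2];return c*d[0]+s*d[1],-s*d[0]+c*d[1]
E
python3 - <<'E'
from tgt import *
rel((.518,.1157,.279),166.3,[(.04,.0,.3145),(.04,.1,.3145),(.04,.19,.3145),(.04,.19,.222),(.04,.15,.222)])
E
```

```text
0.040 0.000 tip0.315: [-94.8   0.   -2.5]
0.040 0.100 tip0.315: [ -94.5    0.  -102.5]
0.040 0.190 tip0.315: [ -94.1    0.  -192.5]
0.040 0.190 tip0.222: [ -94.1   92.5 -192.5]
0.040 0.150 tip0.222: [ -94.3   92.5 -152.5]
```

```bash
python3 -m crank '[[[1,-35,0,-40,0],[1,-65,0,-90,0],[1,-90,0,-140,0],[1,-94,0,-192,0],[1,-94,30,-192,0],[1,-94,70,-192,0],[1,-94,92,-192,0],[1,-94,92,-185,0],[1,-94,92,-170,0],[1,-94,92,-162,0],[1,-94,92,-162,0]]]'
python3 - <<'E'
from tgt import *
o=ctrl.get_obs();print(o['tool_pos'],inbox(o['tool_pos']),o['force'],o['opening'])
o,im=snap('scene','s6.png'); crop(im,340,80,180,180,3.3,'c8.png')
o,im=snap('top','t6.png'); crop(im,180,90,200,160,4,'c9.png')
E
```

```text
clock: 22.85
tool_pos: [0.648, 0.2499, 0.1876]
orientation: [-90.1, 0.1, 166.2]
force: [-0.7, -0.1, 0.5]
opening: 0.0005
[0.64804583 0.24993586 0.18755945] (np.float64(0.04030454820600547), np.float64(0.1587305100188016)) [-0.67253075 -0.12596259  0.45319358] 0.0005203419649214495
```

View pics/c8.png

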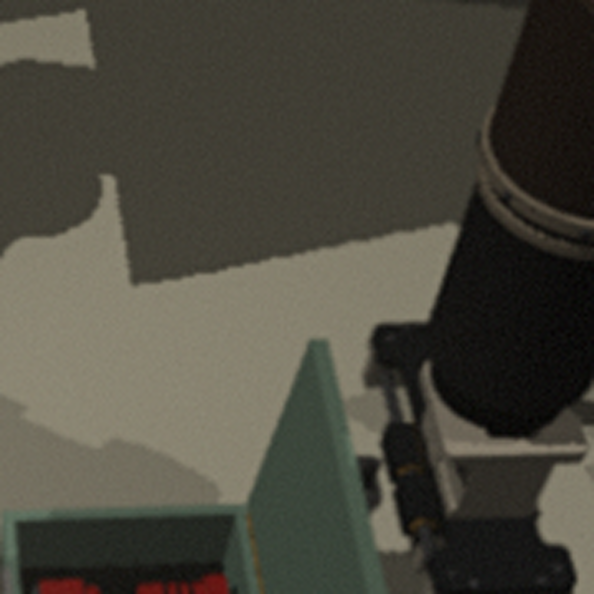

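View pics/c9.png

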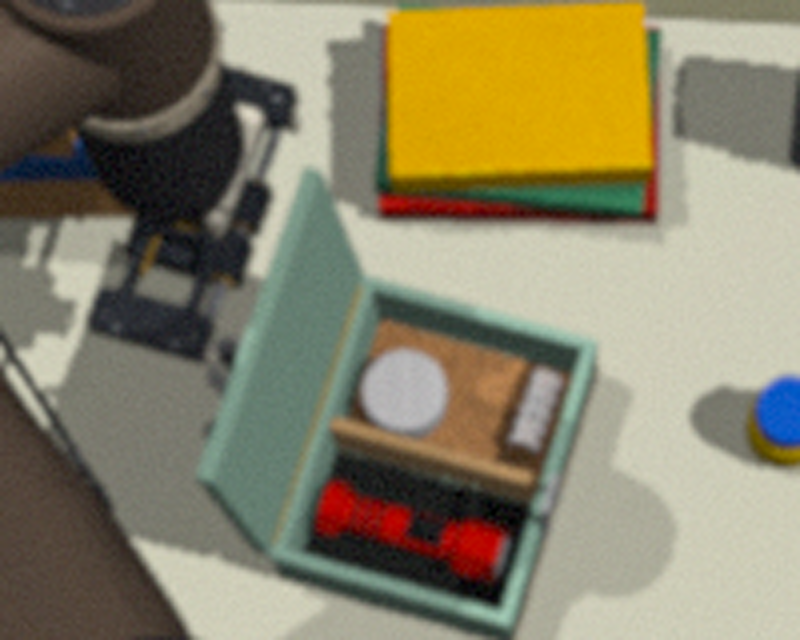

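```bash
python3 - <<'E'
from tgt import *
s0=.150
tg=[]
for th in [1.7,1.6,1.5,1.4,1.3,1.2,1.1,1.0,.9,.8,.7,.6,.5,.4,.3,.2,.1,.05,0]:
    y=.091-s0*np.cos(th)+.012*np.sin(th)+.0095; z=.072+s0*np.sin(th)+.012*np.cos(th)
    tg.append((.04,y,z))
print(inbox((.648,.250)))
rel((.648,.250,.187),166.3,tg)
E
```

```text
(np.float64(0.040245010175196716), np.float64(0.15878217518348312))
0.040 0.132 tip0.219: [ 0.2  3.3 27.1]
0.040 0.117 tip0.222: [ 0.1  0.9 41.9]
0.040 0.102 tip0.222: [ 0.   0.  56.9]
0.040 0.087 tip0.222: [-0.   0.6 72. ]
0.040 0.072 tip0.220: [-0.1  2.8 86.8]
0.040 0.057 tip0.216: [-1.000e-01  6.300e+00  1.015e+02]
0.040 0.043 tip0.211: [ -0.2  11.4 115.6]
0.040 0.030 tip0.205: [ -0.2  17.8 129.2]
0.040 0.017 tip0.197: [ -0.3  25.5 142.1]
0.040 0.005 tip0.188: [ -0.3  34.5 154.2]
0.040 -0.006 tip0.178: [ -0.3  44.7 165.3]
0.040 -0.017 tip0.167: [ -0.4  55.9 175.3]
0.040 -0.025 tip0.154: [ -0.4  68.1 184.2]
0.040 -0.033 tip0.141: [ -0.4  81.  191.8]
0.040 -0.039 tip0.128: [ -0.4  94.7 198. ]
0.040 -0.044 tip0.114: [ -0.5 108.9 202.9]
0.040 -0.048 tip0.099: [ -0.5 123.6 206.3]
0.040 -0.049 tip0.091: [ -0.5 131.  207.5]
0.040 -0.049 tip0.084: [ -0.5 138.5 208.3]
```

```bash
python3 -m crank '[[[1,0,3,15,0],[1,0,3,27,0],[1,0,1,42,0],[1,0,0,57,0],[1,0,1,72,0],[1,0,3,87,0],[1,0,6,101,0],[1,0,11,116,0],[1,0,11,116,0]]]'
python3 - <<'E'
from tgt import *
o=ctrl.get_obs();print(o['tool_pos'],inbox(o['tool_pos']),o['force'],o['opening'])
o,im=snap('scene','s7.png'); crop(im,300,80,200,200,3,'c10.png')
E
```

```text
clock: 24.08
tool_pos: [0.6197, 0.136, 0.1748]
orientation: [-89.9, -0.0, 166.2]
force: [1.0, 0.2, -0.1]
opening: 0.0007
[0.61966505 0.13603235 0.1747843 ] (np.float64(0.03929817789385201), np.float64(0.0413488008669626)) [ 1.00138352  0.23500728 -0.0700588 ] 0.0006602429448852938
```

View pics/c10.png

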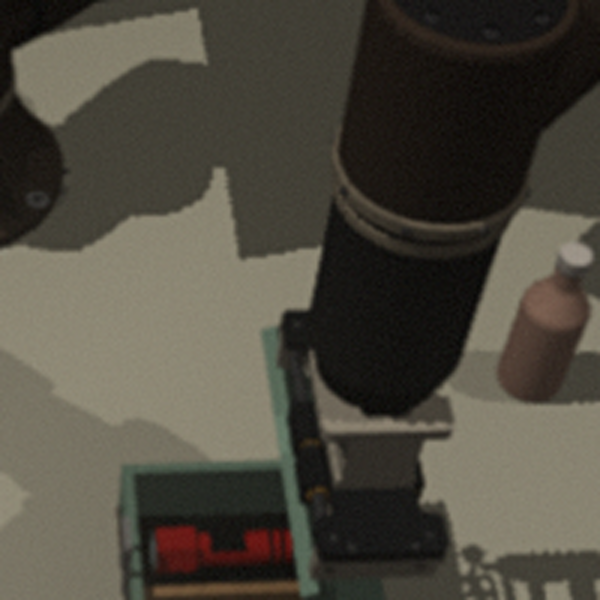

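```bash
python3 -m crank '[[[1,0,7,13,0],[1,0,14.5,26,0],[1,0,23.5,38,0],[1,0,34,49,0],[1,0,45,59,0],[1,0,57,68,0],[1,0,70,76,0],[1,0,84,82,0],[1,0,98,87,0],[1,0,105,88,0],[1,0,112,90,0],[1,0,112,90,0]]]'
python3 - <<'E'
from tgt import *
o=ctrl.get_obs();print(o['tool_pos'],inbox(o['tool_pos']),o['force'],o['opening'])
o,im=snap('scene','s8.png'); crop(im,300,120,200,200,3,'c11.png')
E
```

```text
clock: 25.62
tool_pos: [0.5983, 0.0505, 0.0623]
orientation: [-90.0, -0.1, 166.2]
force: [0.3, -0.5, 0.8]
opening: 0.0006
[0.59833602 0.05047181 0.06233466] (np.float64(0.038532182840006285), np.float64(-0.046826862198787414)) [ 0.3072722  -0.52762207  0.82005549] 0.000614080470924785
```

View pics/c11.png

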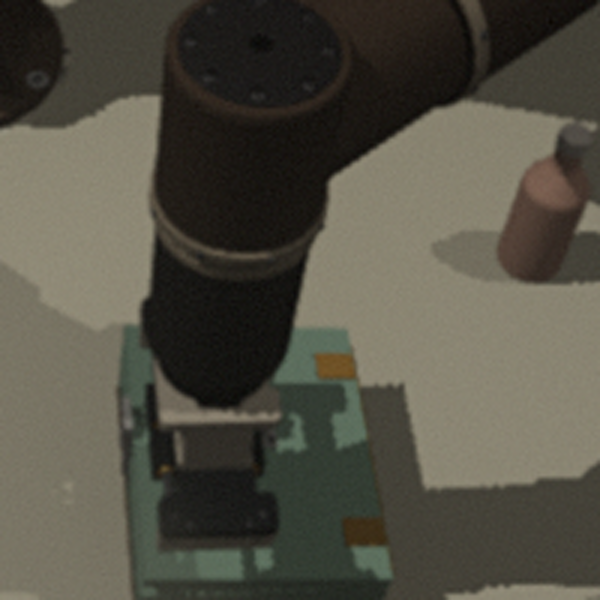

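```bash
python3 -m crank '[[[1,0,5,1,0],[1,0,9,2,0],[1,0,12,2,0],[1,0,12,2,0]]]'
python3 -m crank '[[[1,0,2,0,0],[1,0,2,0,0]]]'
python3 -m crank '[[[1,0,2,0,0],[1,0,2,0,0]]]'
```

```text
clock: 26.18
tool_pos: [0.5979, 0.0485, 0.0506]
orientation: [-90.0, -0.0, 166.2]
force: [0.1, 0.0, 0.3]
opening: 0.0008
clock: 26.42
tool_pos: [0.5981, 0.0485, 0.0501]
orientation: [-90.0, 0.0, 166.3]
force: [-5.1, 0.1, 10.1]
opening: 0.0006
clock: 26.68
tool_pos: [0.5983, 0.0485, 0.0499]
orientation: [-90.0, 0.1, 166.3]
force: [-9.9, 0.3, 24.5]
opening: 0.0001
```

Stiff contact (24 N) at reported z = 0.050, so the lid is shut and the true tip offset is 34 mm. Rising to look at the bolt.

```bash
sed -i 's/D=.0355/D=.034/' tgt.py; python3 -m crank '[[[1,0,-3,0,0],[1,20,-40,-20,0],[1,60,-95,-35,0],[1,95,-130,-35,0],[1,95,-130,-35,0],[1,95,-130,-35,0]]]'
python3 - <<'E'
from tgt import *
o=ctrl.get_obs();print(o['tool_pos'],inbox(o['tool_pos']),o['force'],o['opening'])
o,im=snap('wrist','w11.png')
for n in('knob','bolt','knob_arm','keep','bump','lid'): print(n,[(np.round(d['extent'],1).tolist(),round(d['confidence'],2)) for d in ctrl.find_in('wrist',n)[:3]])
cc=cam('wrist',o)
for k,(x,y,z) in dict(knobdown=(-.0596,-.02,.107),keep=(-.02,-.094,.105),edge=(0,-.091,.084),cnr=(-.1135,-.091,.084),hingecnr=(-.1135,.091,.084)).items(): print(k,proj(cc,[(*W(x,y),z)])[0].round(1))
E
```

```text
clock: 27.42
tool_pos: [0.5141, 0.1054, 0.1768]
orientation: [-90.0, -0.0, 166.3]
force: [-0.1, -0.4, -1.1]
opening: 0.0003
[0.51406905 0.10538622 0.17681612] (np.float64(-0.05622600191910966), np.float64(-0.01310147362409106)) [-0.07540391 -0.3594044  -1.14121259] 0.0003074989019617544
knob [([276.1, 237.2, 56.0, 22.3], 0.71)]
bolt [([262.8, 153.7, 70.1, 122.6], 0.64)]
knob_arm [([279.4, 237.5, 52.5, 21.2], 0.92)]
keep [([103.3, 131.9, 287.3, 200.5], 0.85)]
bump [([104.6, 138.9, 284.4, 193.9], 0.9)]
lid [([104.5, 138.7, 286.8, 193.7], 0.61)]
knobdown [322.6 233.3]
keep [268.9 135.8]
edge [247.5 139.8]
cnr [390.1 139.4]
hingecnr [378.6 338.7]
```

View pics/w11.png

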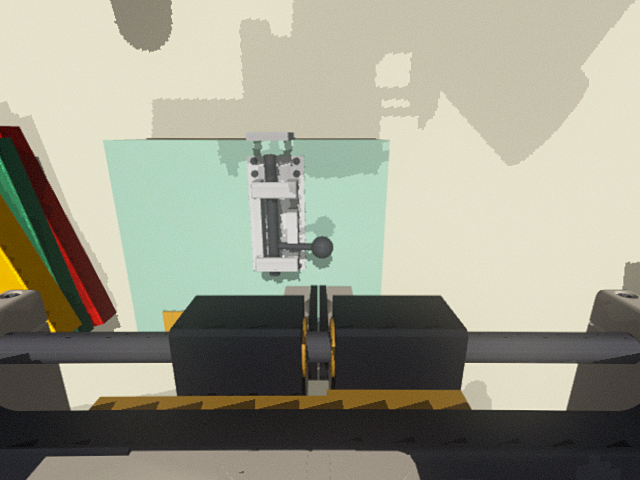

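The lid is shut: its edge is at row 139, as predicted. The bolt is drawn, with the knob ball at (321,247) pointing to box −x. Plan: turn 90°, grip the ball with the jaws along the bolt direction, lift in an arc, slide, lower.

```bash
python3 - <<'E'
from tgt import *
o=ctrl.get_obs();cc=cam('wrist',o)
k=onplane(cc,[(321.5,247)],.107)[0];print('knob',k,inbox(k))
e=onplane(cc,[(104.5,140),(390,139.5)],.084);print(inbox(e[0]),inbox(e[1]))
print('rod',[inbox(onplane(cc,[u],.101)[0]) for u in ((271,158),(274,258))])
row((k[0],k[1],.107,-103.5))
E
```

```text
knob [0.51277719 0.10949712 0.107     ] (np.float64(-0.058441833831083104), np.float64(-0.009405736082793156))
(np.float64(0.1127065590106321), np.float64(-0.09145037718677738)) (np.float64(-0.11310514730393526), np.float64(-0.09147909721948058))
rod [(np.float64(-0.020213321738979283), np.float64(-0.07857778231254933)), (np.float64(-0.01912628169504594), np.float64(0.0019717643534123306))]
now [0.5143 0.1049 0.176 ] yaw 166.21 open 0.0002 F [-0.3 -0.3  0.5] j [ 33.    7.1 -19.5  -0.  -63.5 -46.7] t 27.77
row x,y,z,turn: [ 2.6 69.  -4.1] turn -1.576 dyaw 90.3
```

```bash
python3 -m crank '[[[0.1,2.6,0,-4,-0.18],[0.1,2.6,0,-4,-0.36],[0.1,2.6,0,-4,-0.54],[0.1,2.6,0,-4,-0.72],[0.1,2.6,10,-4,-0.9],[0.1,2.6,20,-4,-1.08],[0.1,2.6,35,-4,-1.26],[0.1,2.6,50,-4,-1.44],[0.1,2.6,65,-4,-1.576],[0.1,2.6,69,-4,-1.576],[0.1,2.6,69,-4,-1.576]]]'
python3 - <<'E'
from tgt import *
o=ctrl.get_obs();print(inbox(o['tool_pos']))
row((*W(-.0588,-.0094),.107-.015-.034,-103.5))
o,im=snap('wrist','w12.png')
print(proj(cam('wrist',o),[(*W(-.0588,-.0094),.107)]))
for n in('knob',): print(n,[(np.round(d['extent'],1).tolist(),round(d['confidence'],2)) for d in ctrl.find_in('wrist',n)[:3]])
E
```

```text
clock: 29.15
tool_pos: [0.5128, 0.1096, 0.1078]
orientation: [-90.0, -0.0, -103.6]
force: [0.7, 0.4, 0.1]
opening: 0.0394
(np.float64(-0.058430692144551495), np.float64(-0.009274479349006605))
now [0.5128 0.1096 0.1078] yaw -103.63 open 0.0394 F [0.7 0.4 0.1] j [ 33.5  10.7 -24.9   0.  -54.4  42.8] t 29.15
row x,y,z,turn: [ 0.1 49.8 -0.4] turn -0.002 dyaw 0.1
[[317.80991028 276.03758137]]
knob [([299.6, 216.2, 30.3, 75.1], 0.81)]
```

View pics/w12.png

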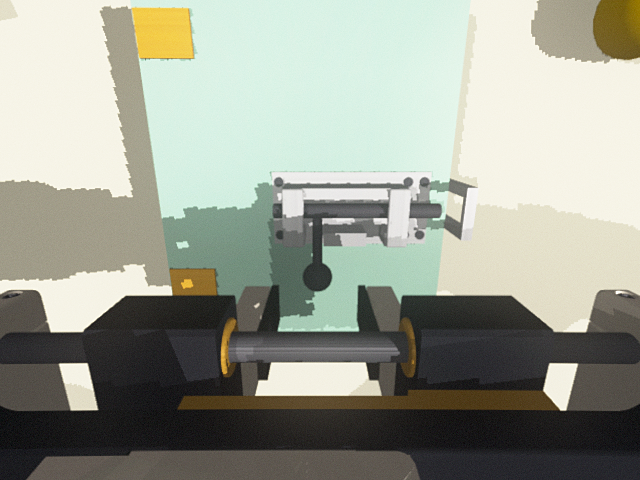

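The ball is at (318,277), exactly on the tool axis and centred between the fingers. Descend and grip.

```bash
python3 -m crank '[[[0.1,0,20,0,0],[0.1,0,38,0,0],[0.1,0,48,0,0],[0.1,0,48,0,0],[1,0,48,0,0],[1,0,48,0,0],[1,0,48,0,0],[1,0,48,0,0],[1,0,48,0,0],[1,0,48,0,0]]]'
python3 - <<'E'
from tgt import *
x0,z0=-.020-.040*np.cos(np.radians(8)),.101+.040*np.sin(np.radians(8))
for L in(0,.15,.3,.45,.6,.75,.9):
    a=np.radians(8)+L;print(L,'box dx',round(1000*(-.020-.040*np.cos(a)-x0),1),'dz',round(1000*(.101+.040*np.sin(a)-z0),1))
print(ctrl.get_obs()['tool_pos'],inbox(ctrl.get_obs()['tool_pos']))
E
```

```text
clock: 30.5
tool_pos: [0.513, 0.1099, 0.0603]
orientation: [-90.0, 0.0, -103.4]
force: [0.1, 0.8, 4.0]
opening: 0.0159
0 box dx 0.0 dz 0.0
0.15 box dx 1.3 dz 5.9
0.3 box dx 3.4 dz 11.5
0.45 box dx 6.4 dz 16.7
0.6 box dx 10.1 dz 21.4
0.75 box dx 14.4 dz 25.5
0.9 box dx 19.3 dz 28.9
[0.51303776 0.10993347 0.06025286] (np.float64(-0.05829033069861374), np.float64(-0.008920610859720499))
```

```bash
python3 -m crank '[[[1,0,-3,0.5,0],[1,0,-6,1.3,0],[1,0,-11.5,3.4,0],[1,0,-16.7,6.4,0],[1,0,-21.4,10.1,0],[1,0,-25.5,14.4,0],[1,0,-28,17.7,0],[1,0,-28,17.7,0],[1,0,-28,17.7,0]]]'
python3 - <<'E'
from tgt import *
o=ctrl.get_obs();print(inbox(o['tool_pos']),o['tool_pos'],o['force'],o['opening'])
snap('wrist','w13.png');o,im=snap('scene','s9.png');crop(im,330,160,150,150,4,'c12.png')
E
```

```text
clock: 31.62
tool_pos: [0.5298, 0.1054, 0.0881]
orientation: [-90.0, -0.0, -103.5]
force: [-5.0, 0.8, 2.3]
opening: 0.016
(np.float64(-0.04096035702257907), np.float64(-0.009458809581248243)) [0.52976327 0.10536454 0.08809468] [-5.03796037  0.80498187  2.2822525 ] 0.015989388157819678
```

View pics/w13.png

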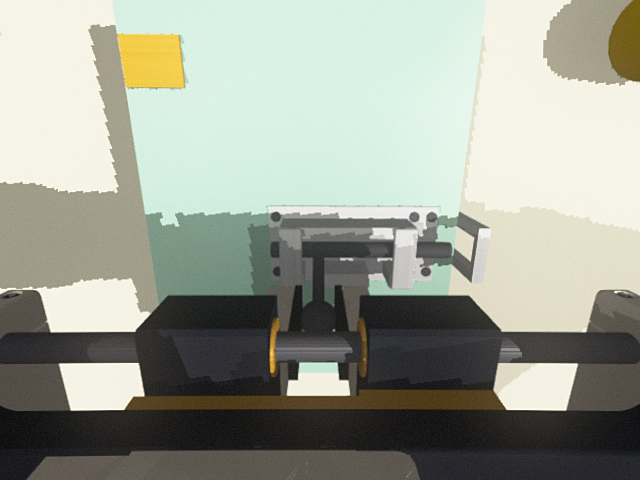

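View pics/c12.png

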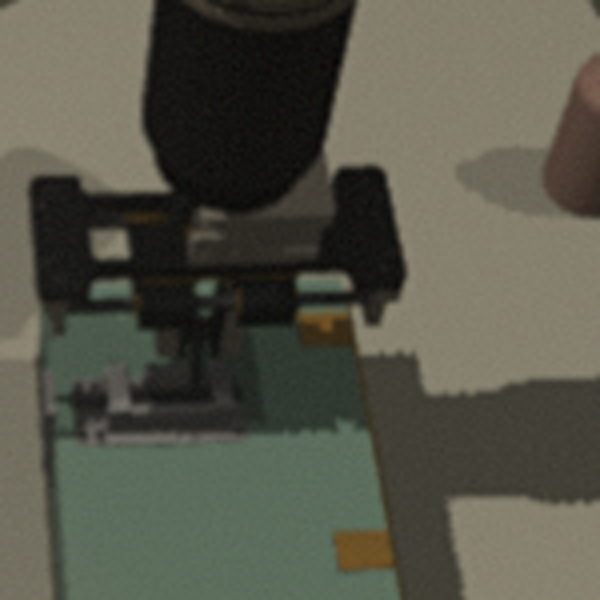

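The ball is still gripped and the arm is raised. Now slide 36 mm towards the keep.

```bash
python3 -m crank '[[[1,3,0,0,0],[1,8,0,0,0],[1,14,0,0,0],[1,20,0,0,0],[1,26,0,0,0],[1,31,0,0,0],[1,35,0,0,0],[1,36.5,0,0,0],[1,36.5,0,0,0],[1,36.5,0,0,0]]]'
python3 - <<'E'
from tgt import *
o=ctrl.get_obs();print(inbox(o['tool_pos']),o['tool_pos'],o['force'],o['opening'])
snap('wrist','w14.png')
E
```

```text
clock: 32.98
tool_pos: [0.5231, 0.0722, 0.0888]
orientation: [-89.8, 0.2, -103.4]
force: [-3.5, 9.2, 3.9]
opening: 0.0156
(np.float64(-0.03973307110725701), np.float64(-0.04322410480588512)) [0.52307429 0.07224568 0.08884343] [-3.48176728  9.18213772  3.92236718] 0.015649132323838383
```

View pics/w14.png

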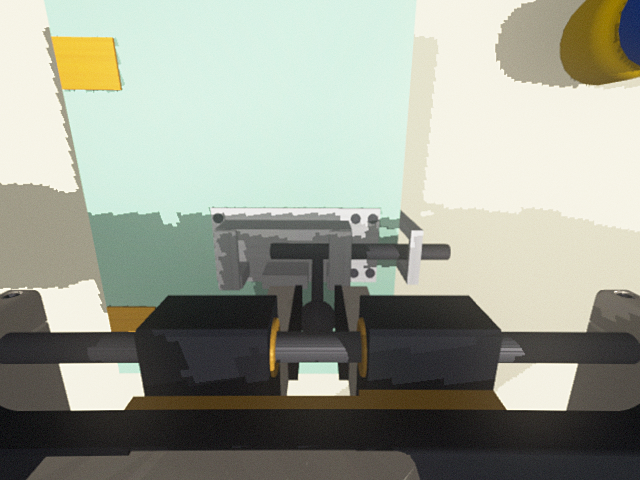

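```bash
python3 -m crank '[[[1,1.5,0,0,0],[1,3,0,0,0],[1,3,0,0,0]]]'
python3 - <<'E'
from tgt import *
o=ctrl.get_obs();print(inbox(o['tool_pos']),o['tool_pos'],o['force'],o['opening'])
E
```

```text
clock: 33.4
tool_pos: [0.5244, 0.0715, 0.0895]
orientation: [-89.7, 0.5, -103.4]
force: [-2.1, 17.8, 3.0]
opening: 0.0159
(np.float64(-0.03829912247183844), np.float64(-0.04365710775509488)) [0.52436754 0.07148989 0.08953686] [-2.05912812 17.80466222  2.96136664] 0.015918801159692776
```

```bash
python3 - <<'E'
from tgt import *
o=ctrl.get_obs()
o=dict(tool_pos=np.array([.5231,.0722,.0888]),orientation=np.array([-89.8,.2,-103.4]))
for u in((450,252),(271,251),(422,257)): print(u,inbox(onplane(cam('wrist',o),[u],.101)[0]))
E
```

```text
(450, 252) (np.float64(-0.019857459029129648), np.float64(-0.11672283274505814))
(271, 251) (np.float64(-0.019710428787234623), np.float64(-0.01730328395420424))
(422, 257) (np.float64(-0.02287234194790661), np.float64(-0.10151982531934402))
```

The rod end is at box y = −0.117 and the expected home position is −0.115; it also stalls against its stop, so the bolt is home. I'll ease the preload, lower along the arc, then release.

```bash
python3 -m crank '[[[1,-4,0,0,0],[1,-4,2.5,-3.3,0],[1,-4,6.6,-7.6,0],[1,-4,11.3,-11.3,0],[1,-4,16.5,-14.3,0],[1,-4,22.1,-16.4,0],[1,-4,25,-17.2,0],[1,-4,26.5,-17.4,0],[1,-4,26.5,-17.4,0]]]'
python3 - <<'E'
from tgt import *
o=ctrl.get_obs();print(inbox(o['tool_pos']),o['tool_pos'],o['force'],o['opening'])
snap('wrist','w15.png')
E
```

```text
clock: 34.52
tool_pos: [0.5068, 0.0763, 0.062]
orientation: [-89.8, 0.2, -103.4]
force: [2.2, 6.1, 2.0]
opening: 0.0161
(np.float64(-0.05649151010817913), np.float64(-0.04304171312821503)) [0.50682147 0.07633521 0.06204763] [2.23098758 6.06897376 1.96360944] 0.016073318757759632
```

View pics/w15.png

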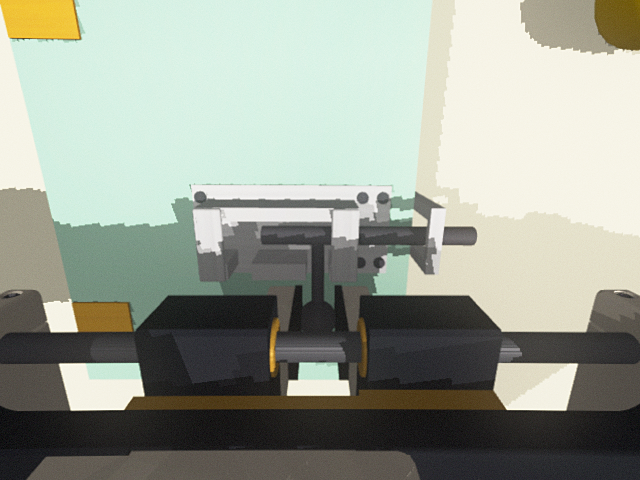

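```bash
python3 -m crank '[[[0.1,0,0,0,0],[0.1,0,0,0,0],[0.1,0,0,0,0],[0.1,0,0,0,0],[0.1,0,-15,0,0],[0.1,0,-40,0,0],[0.1,0,-80,0,0],[0.1,0,-80,0,0],[0.1,0,-80,0,0]]]'
python3 - <<'E'
from tgt import *
o,im=snap('wrist','w16.png');print(inbox(o['tool_pos']),o['tool_pos'],o['force'],o['opening'])
c=cam('wrist',o)
print('exp knob down',proj(c,[(*W(-.0596,-.0454),.107)]),'lifted .3',proj(c,[(*W(-.020-.04*np.cos(.44),-.0454),.101+.04*np.sin(.44))]),'rod end',proj(c,[(*W(-.02,-.115),.101)]))
E
```

```text
clock: 35.7
tool_pos: [0.5047, 0.0752, 0.142]
orientation: [-90.0, 0.0, -103.5]
force: [-0.7, 0.3, -0.2]
opening: 0.0393
(np.float64(-0.05831673648286508), np.float64(-0.04466160885470276)) [0.50466851 0.07518617 0.14198115] [-0.68788705  0.33250468 -0.20072416] 0.039297328288206035
exp knob down [[318.69963008 258.38039018]] lifted .3 [[318.74612771 259.19814551]] rod end [[420.11970349 201.41593777]]
```

View pics/w16.png

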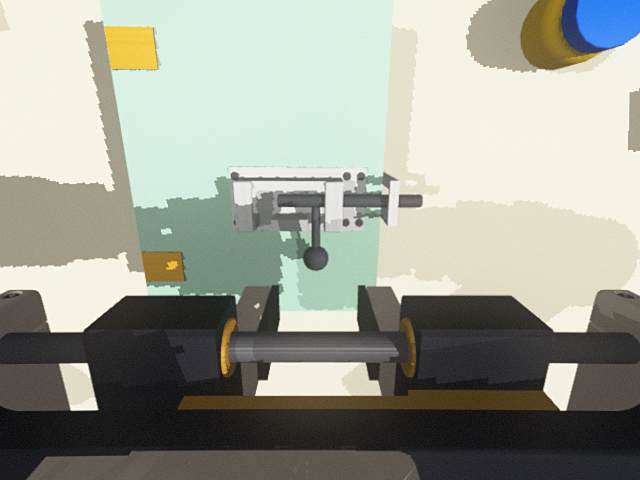

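Rod end is at (422,201), predicted (420,201), so the bolt is home; the knob is at (316,258). This view can't tell a lowered arm from a slightly lifted one, so I'll back off and look from other angles.

```bash
python3 -m crank '[[[0.1,0,-30,0,0],[0.1,-30,-60,-20,0],[0.1,-60,-60,-40,0],[0.1,-60,-60,-60,0],[0.1,-60,-60,-60,0],[0.1,-60,-60,-60,0]]]'
python3 - <<'E'
from tgt import *
o,im=snap('wrist','w17.png');print(inbox(o['tool_pos']),o['tool_pos'])
c=cam('wrist',o)
L=lambda l:(*W(-.020-.04*np.cos(.14+l),-.0454),.101+.04*np.sin(.14+l))
o2,im2=snap('scene','s10.png');crop(im2,330,200,140,140,5,'c13.png')
o3,im3=snap('top','t10.png');crop(im3,230,150,120,110,6,'c14.png')
crop(im,150,40,300,225,2.6,'c15.png')
for l in(0,.15,.3,.5):
  print(l,((proj(c,[L(l)])-[150,40])*2.6).round(1),((proj(cam('scene'),[L(l)])-[330,200])*5).round(1),((proj(cam('top'),[L(l)])-[230,150])*6).round(1))
E
```

```text
clock: 36.5
tool_pos: [0.4602, 0.147, 0.2011]
orientation: [-90.0, -0.0, -103.4]
force: [0.3, -0.2, 0.1]
opening: 0.0391
(np.float64(-0.11828067664621682), np.float64(0.01480774992574016)) [0.46024423 0.14701069 0.20110352]
0 [[627.4 324.3]] [[160.  217.2]] [[404.1 429.8]]
0.15 [[631.6 321.6]] [[161.1 212.2]] [[404.4 424.2]]
0.3 [[636.  315.8]] [[162.4 209. ]] [[405.2 416.9]]
0.5 [[642.  303.1]] [[164.3 207.7]] [[407.2 405.1]]
```

View pics/c13.png

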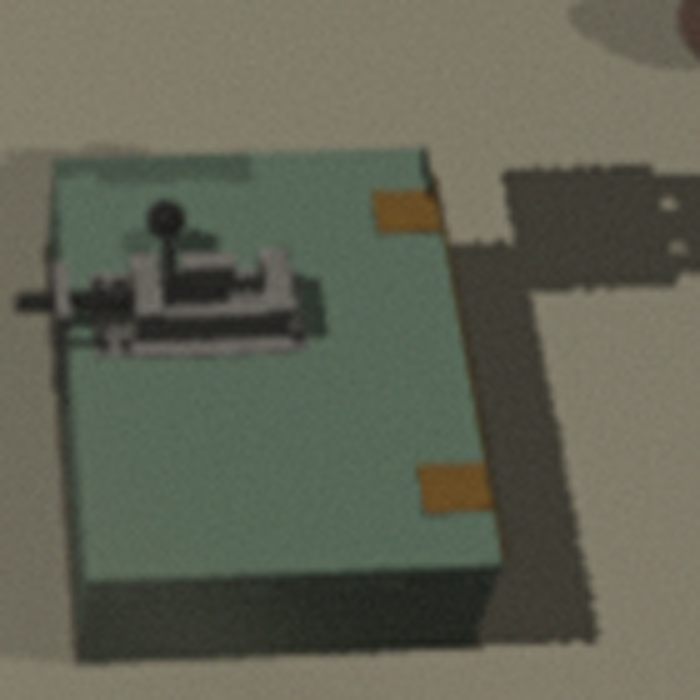

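View pics/c14.png

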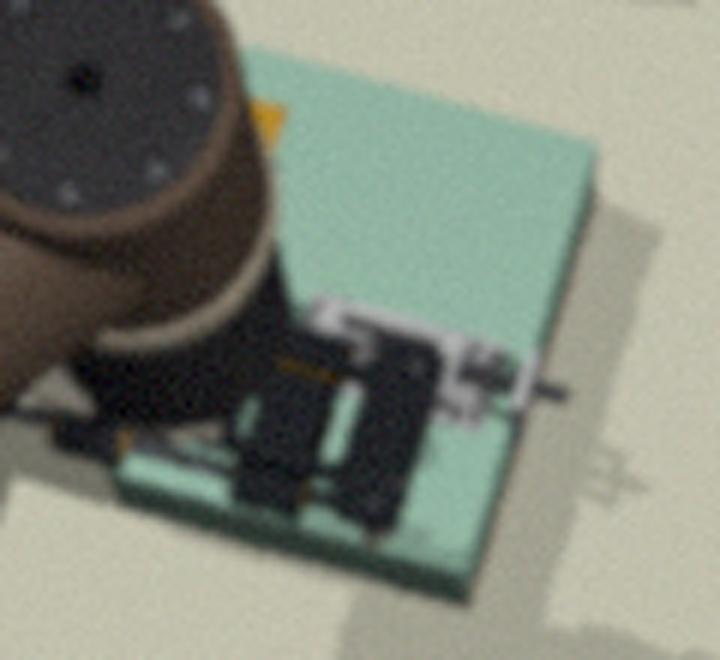

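View pics/c15.png

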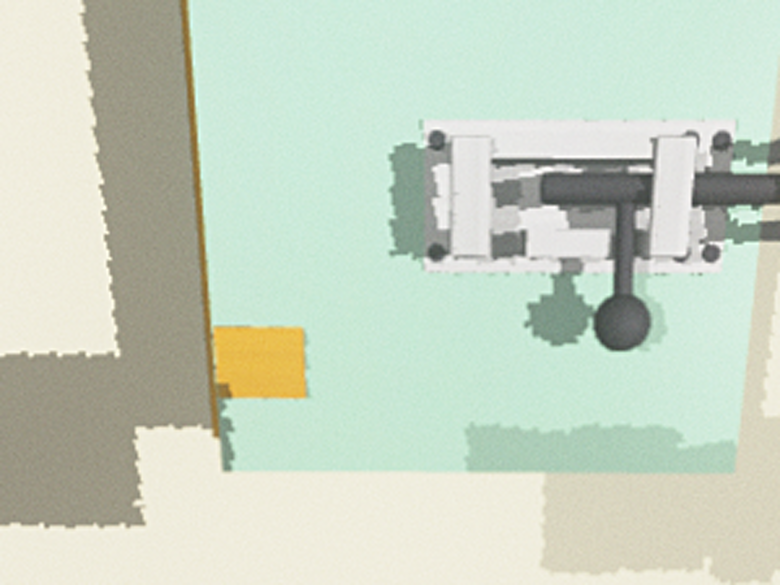

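All three views agree. The knob is at (622,322) in the wrist crop against (627,324) predicted for "down", and (165,219) in the scene crop against (160,217). The arm lies in the notch beyond the bump, the rod is through the keep, the lid is flush and the robot is clear, so I'm handing in.

```bash
python3 - <<'E'
from h import *
print(ctrl.get_obs()['force'],ctrl.get_obs()['clock']); print(ctrl.close_job())
E
```

```text
[0.59378828 0.24054112 0.63906172] 36.65
the job is handed in; nothing more can be done
None
```

The torch is in the box with the lid shut and bolted, and I handed the job in at 36.7 s of the 72 s allowed. No verdict is reported, so the results below are my own last checks.

**What I did**
- **Torch:** I laid it on the mat of the empty (nearer) compartment while still gripping it; the upward force was 4.8 N at contact. I then released it. Seen from above, it lay along the compartment and centred.
- **Lid:** I pushed it shut from behind at about 0.8 rad/s and pressed it down until it met firm resistance of about 24 N.
- **Bolt:** I gripped the knob, lifted it along its arc to about 0.85 rad, slid the bolt until it met its stop, lowered the arm, and let go.

**Last checks**
- **Bolt travel:** The rod is through the keep, with its end 24–26 mm past the lid's edge. The knob's position suggested 34–35 mm of the 36 mm travel, slightly less than the rod end did. The two readings agree within the 2 mm calibration, and both are above the 32 mm needed.
- **Knob arm:** It sits past the bump, and the wrist and scene views match the arm being fully down. The arm hid the knob from the top camera.
- **Lid and contact:** The lid looks flush, and the robot stood clear with no force on it.
- **Other things:** The tin and hair clip had not moved when I looked just before closing the lid. I did not re-measure the things on the shelf; I never felt or saw contact with them.

**What went wrong**
- **Missed grasps:** The first two grasps closed on air because the real fingertips end about 34 mm short of the reported tool point. I worked this out from the pictures, allowed for it, and the lid contact later confirmed it.

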